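Load the label-roll dispenser and thread its spindle

ROBOT

A 6-joint arm with a two-finger parallel gripper is mounted at the origin on the work surface. World frame = base frame: x ahead of the robot, y to its left, z up, the work surface at z = 0. Lengths are in mm, angles in rad, forces in N, time in s.
With the tool pointing down it reaches from about 325 to 1000 mm from the base axis. Payload 5.1 kg.
Tool frame: the origin (TCP) lies midway between the tips of the shut fingers; the grasp point (between the pads) lies env.tcp_to_grasp behind it (env.tcp_to_grasp is the distance from the TCP to the grasp point, in mm); z points along the fingers, y is the line along which they close (so a half turn about z gives the same grasp; the last joint's range is limited). The gripper opens to 85 mm and grips with 20 to 120 N. Pads are 22 mm wide; open, the fingers measure 114 mm over their backs; the gripper's body (76 mm by 85 mm) begins 54 mm behind the grasp point. The pads swing forward as they close: fully open they stand 13 mm farther back than shut.
Start: joints at [-1.214, 0.124, 1.65, -0, 1.367, -0.083], TCP at [276.71, -588.146, 231.322] pointing down, gripper open.
Joint ranges: [-2.61, 2.61], [-1.02, 2.33], [0.03, 2.71], [-1.35, 4.49], [0.32, 2.68], [-2.91, 2.91]. Speed limits (rad/s): [2.57, 2.57, 3.14, 3.14, 3.14, 3.14].

INTERFACE

Orientations are given as a unit quaternion [w, x, y, z].
In Python, from station import env, snapshot, workorder gives the robot as it stands. The module is installed in compiled form; this text tells all that it offers.
- The arm moves only by the tool jog_arm, never from a script. Its arguments are lists of equal length, an entry for each row: "translation": the shift along the tool's x, y, z in units of 50 mm (1.0 is 50 mm), a list of three; "turn": the turn, a rotation vector about the tool's x, y, z in units of 5 degrees (1.0 is 5 degrees), a list of three; "grip": the closure, from 0 (fully open) to 1 (shut). A call has 1 to 5 rows; each row shifts and turns the commanded pose from where the row before left it, along the tool's axes as they then stand; what a row does not reach is not made up. A row lasts 1/10 s, in which the tool goes at most 50 mm and 8.59 degrees, less where a joint would pass 70% of its speed; a pose out of reach is approached as far as the arm can. A call is refused whole if a number of a shift passes 1 or a number of a turn 1, either way. A call with a gripper value outside its range is refused whole. The fingers move at their own pace and stop on an object; "grip_force" is the grip in N (left out, the last holds). Time passes only in rows, so rows that do not move let the fingers close. It gives the time, the measured TCP pose, the force, the opening and the grip force at its end, in the units of the state.
- env.read_state(): the state, without advancing time (a new reading comes with each control period).
- snapshot(name): name is "scene" or "top" or "wrist"; returns a dict with "pixels" (400x640x3 uint8, red, green, blue), "fx", "fy", "cx", "cy" (pixels), "pose" (4x4, takes a point from camera to world coordinates). Camera axes: x right, y down, z forward; pixel columns grow to the right and rows downward; lengths in mm; the calibration is good to about 2 mm. The wrist camera is an equidistant fisheye: a pixel r from the principal point sees the ray r / f radians off the axis. A picture is of the moment at which its call begins. There is no depth.
- workorder.job_done(): hands the job in; it is judged then, once.
The state is a dict: "clock": time; "joints": joint angles; "qd": joint speeds; "tau": joint torques, N m; "tcp_pos": TCP position; "ee_rot": TCP orientation; "wrist_force": force on the tool from outside, world axes, zero at the start; "wrist_torque": the same for the moment, N m; "width": finger opening in mm; "grasp_force": force on a finger pad.
Only numpy, scipy, OpenCV 4.12 (cv2) and the standard library are available. Lean on these libraries where they do the work, as an engineer would, in place of code of your own. Each camera call takes 0.05 s, during which the arm holds its last target. There are 200 camera calls.

TASK

Make the bench dispenser ready with labels: swing its folded steel end bracket up until it snaps fully upright, move all the label rolls from the blue stock tray onto the dispenser's cradle so they stand in line, and then thread the spindle in through the upright bracket, through every roll and out through the fixed cheek until its square grip is up against the bracket. Let go of everything and leave the other things on the bench where they are.

Things in the scene. Friction and masses are not known exactly. Their poses are not given: they have to be found in the camera images.
- dispenser: Label-roll dispenser, fixed to the bench, pose varies: blue base plate 90 x 204 x 10 mm. Origin: underside, mid-cradle. y = the spindle's way in, from the folding bracket (-y end) to the blue fixed cheek (+y end, y = 90 to 98 mm, 60 wide, 84 high); z up. The spindle line runs along y at x = 0, 62 mm above the bench. The upright bracket stands at y = -98 to -90 mm; its outer face is at -98.
- cradle_mid (a point): On the spindle line (62 mm above the bench), mid-cradle. The cradle is two 10 mm steel rails along y at x = +-27 mm, centres 38 mm above the bench, open from above. A roll set on both rails centres itself with its bore on the spindle line. Rolls may stand anywhere along it with centres from y = -65 to +70 mm, axes along y, each taking 28 mm.
- bracket (a joint): Angle of the folding bracket: bare steel plate 50 mm wide (along dispenser x), 72 long, 8 thick. 0 = folded flat, lying outward (-y) of the base, faces 16 and 24 mm above the bench; 1.571 = upright at its stop, top at 84 mm, hole on the spindle line. Over-centre spring: pulls it down below 0.95 rad (up to 5 N at the free end), beyond that snaps it up. A push outward folds it down again.
- bracket_hinge (a point): Hinge line of the bracket, middle of its width, along the dispenser's x: at y = -102 mm, 12 mm above the bench.
- bracket_pinch (a point): Middle of the bracket plate, 60 mm from the hinge (12 mm short of the free end). Folded: 20 mm above the bench, 60 mm outward of the hinge; upright: 72 mm above the bench, 8 mm inward (+y) of the hinge. The 50 mm width can be pinched here from above and carried round the hinge; the plate pivots between the fingers.
- bracket_hole (a point): Centre of the bracket's 19 mm hole on its outer face (the face the spindle enters by and its grip stops against), 50 mm from the hinge.
- cheek_hole (a point): Centre of the fixed cheek's 19 mm hole on its inner face, on the spindle line.
- spindle: Loose spindle, 0.3 kg: aluminium rod, 14 mm diameter, 212 mm long, the last 12 mm a black taper; on its other end a square steel grip 26 x 26 x 50 mm. Origin: on the rod's axis at the grip's face. y axis towards the tapered end; grip from y = -50 mm to 0. The weight is in the grip: it lies level on a flat of it, axis 13 mm above the bench. Home: origin at dispenser y = -98 mm.
- spindle_grip (a point): Centre of the square grip block (25 mm behind the spindle's origin), the place to hold it.
- spindle_tip (a point): The tapered end of the rod, 212 mm from the spindle's origin; when home it stands 16 mm out of the cheek.
- tray: Low blue stock tray, fixed, 112 x 252 mm, 14 mm rim, pose varies. Origin: underside centre. The rolls stand on edge on its two ribs in a row along its y axis, roll axes 42 mm above the bench and parallel to the tray's y, about 42 mm apart.
- roll1: A roll of white labels wound on a cardboard core: 64 mm in diameter, 28 mm wide, 26 mm bore, about 75 g. Origin: the centre of the bore at mid-width. Its y axis is the bore's axis (the other two turn as it rolls). It can be pinched across its diameter from above. Three to five of the five rolls are there.
- roll2: A roll of white labels wound on a cardboard core: 64 mm in diameter, 28 mm wide, 26 mm bore, about 75 g. Origin: the centre of the bore at mid-width. Its y axis is the bore's axis (the other two turn as it rolls). It can be pinched across its diameter from above. Three to five of the five rolls are there.
- roll3: A roll of white labels wound on a cardboard core: 64 mm in diameter, 28 mm wide, 26 mm bore, about 75 g. Origin: the centre of the bore at mid-width. Its y axis is the bore's axis (the other two turn as it rolls). It can be pinched across its diameter from above. Three to five of the five rolls are there.
- roll4: A roll of white labels wound on a cardboard core: 64 mm in diameter, 28 mm wide, 26 mm bore, about 75 g. Origin: the centre of the bore at mid-width. Its y axis is the bore's axis (the other two turn as it rolls). It can be pinched across its diameter from above. Three to five of the five rolls are there.
- roll5: A roll of white labels wound on a cardboard core: 64 mm in diameter, 28 mm wide, 26 mm bore, about 75 g. Origin: the centre of the bore at mid-width. Its y axis is the bore's axis (the other two turn as it rolls). It can be pinched across its diameter from above. Three to five of the five rolls are there.
- parts_bin: Blue parts bin of bolts, 100 x 150 x 60 mm, a bystander. Origin: underside centre.
- carton: Small cardboard carton 80 x 110 x 40 mm, a bystander. Origin: underside centre.
- screwdriver: Screwdriver lying on the bench, a bystander.
Not all that is in view belongs to the job. Leave any black, pink or yellow look-alike of the roll5 alone.

How it is judged:
By the outcome, as a careful person would: the job done as asked, in the order asked, and still so for the second after the job is handed in, with the robot touching nothing.
Of roll1, roll2, roll3, roll4, roll5 only 3 to 5 are there at a start; the rules pass over those that are not, and their reading is None.
At some moment in a run one of spindle may be knocked a few centimetres aside while the robot is not near it.
It also fails if it takes over 210 s, if anything falls off the work surface, if the arm or the gripper's body presses on something with over 40 N, if the wrist force passes 120 N, or if a joint passes its speed limit or range.

## Working session

There is one attempt and no reset: what is moved stays moved. The work goes in short steps, Python scripts to look and compute and a tool call to move; the robot and the scene stay as the last step left them, time stands still between calls to the robot, and variables do not carry over. Pictures are saved under pics/ and viewed, at most 14 in all, crops included, and the job is handed in when it is done.

Besides the shell and the picture viewer there is one more tool, called after "Emit:" as name(argument=value, ...), one argument or row to a line, values as JSON. jog_arm: Moves the arm, as the interface text tells. Its arguments: {"type":"object","properties":{"translation":{"type":"array","items":{"type":"array","items":{"type":"number"}}},"turn":{"type":"array","items":{"type":"array","items":{"type":"number"}}},"grip":{"type":"array","items":{"type":"number"}},"grip_force":{"type":"number"}},"required":["translation","turn","grip"]}

```bash
mkdir -p pics
cat > h.py <<'E'
import numpy as np, cv2
from station import env, snapshot, workorder
def save(cam,name):
    s=snapshot(cam); cv2.imwrite('pics/'+name+'.png',cv2.cvtColor(s['pixels'],cv2.COLOR_RGB2BGR)); 
    np.savez('pics/'+name+'.npz',**s); return s
def load(name): return dict(np.load('pics/'+name+'.npz'))
def ray(s,u,v,fish=False):
    x=(u-s['cx'])/s['fx']; y=(v-s['cy'])/s['fy']
    if fish:
        r=np.hypot(x,y); d=np.array([np.sin(r)*x/max(r,1e-9),np.sin(r)*y/max(r,1e-9),np.cos(r)])
    else: d=np.array([x,y,1.])
    return s['pose'][:3,3], s['pose'][:3,:3]@d
def at(s,u,v,z,fish=False):
    o,d=ray(s,u,v,fish); return (o+d*(z-o[2])/d[2]).round(1)
def proj(s,p,fish=False):
    T=np.linalg.inv(s['pose']); q=T[:3,:3]@np.array(p,float)+T[:3,3]
    if fish:
        r=np.hypot(q[0],q[1]); th=np.arctan2(r,q[2]); k=th/max(r,1e-9); return np.array([s['cx']+s['fx']*k*q[0],s['cy']+s['fy']*k*q[1]]).round(1)
    return np.array([s['cx']+s['fx']*q[0]/q[2],s['cy']+s['fy']*q[1]/q[2]]).round(1)
E
python3 - <<'E'
from h import *
for c in ('scene','top'):
    s=save(c,c+'0'); print(c,s['fx'],s['fy'],s['cx'],s['cy'],s['pose'].round(3).tolist())
print(env.tcp_to_grasp); print(env.read_state())
E
```

```text
scene 456.15070864320205 456.15070864320205 314.51456339379826 196.9183978218285 [[0.714, 0.582, -0.389, 1019.553], [0.7, -0.596, 0.394, -441.37], [-0.003, -0.554, -0.833, 1068.388], [0.0, 0.0, 0.0, 1.0]]
top 367.9978775103009 367.9978775103009 316.4744179655417 198.35834695473372 [[-0.023, -0.997, 0.078, 462.456], [-1.0, 0.022, -0.01, 50.478], [0.008, -0.078, -0.997, 1160.841], [0.0, 0.0, 0.0, 1.0]]
18.700000000000003
{'clock': 0.1, 'joints': array([-1.21356061e+00,  1.24437604e-01,  1.65158286e+00,  1.08977379e-05,
        1.36748619e+00, -8.26063919e-02]), 'qd': array([ 5.78751285e-04, -1.51965555e-03, -2.15302650e-03,  9.53147463e-04,
       -5.55014950e-05, -1.51871582e-03]), 'tau': array([ 1.04136754e-03, -4.24929392e+01, -3.66654539e+01, -3.27192004e-05,
        3.94038245e-03, -4.93652180e-06]), 'tcp_pos': array([ 276.5413742 , -587.61193437,  230.15056766]), 'ee_rot': array([-9.48717834e-04,  9.75914468e-01,  2.18151403e-01, -1.25711586e-04]), 'wrist_force': array([-0.86683157, -0.55164568, -0.31766055]), 'wrist_torque': array([-0.00736396, -0.03287528,  0.02876072]), 'grasp_force': 0.0, 'width': 85.48513516484832}
```

View pics/top0.png

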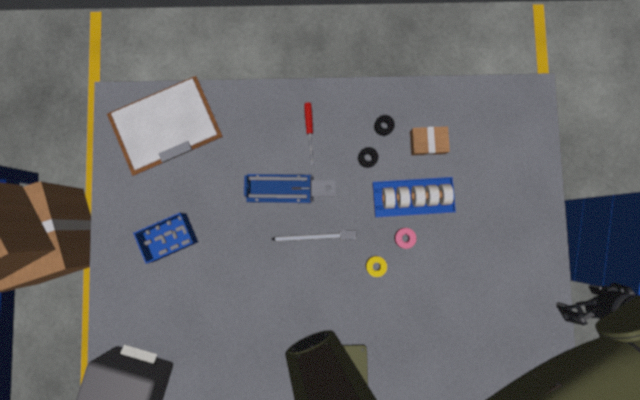

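View pics/scene0.png

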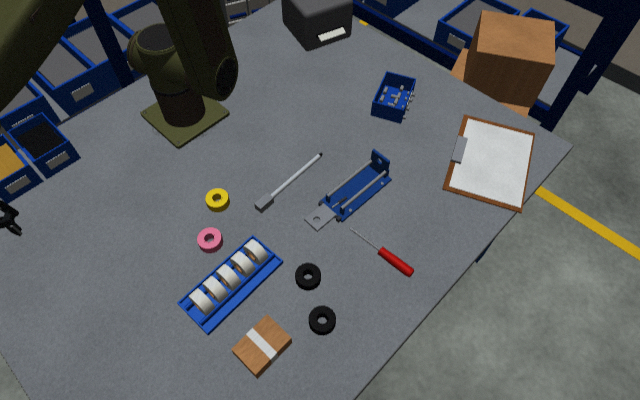

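Run:
```python
from h import *
a=cv2.imread('pics/top0.png')[150:260,235:470]; a=cv2.resize(a,None,fx=3.4,fy=3.4,interpolation=cv2.INTER_CUBIC)
cv2.imwrite('pics/c1.png',a)
a=cv2.imread('pics/scene0.png')[140:335,170:400]; a=cv2.resize(a,None,fx=3,fy=3,interpolation=cv2.INTER_CUBIC)
cv2.imwrite('pics/c2.png',a)
```

```text
(no output)
```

View pics/c1.png

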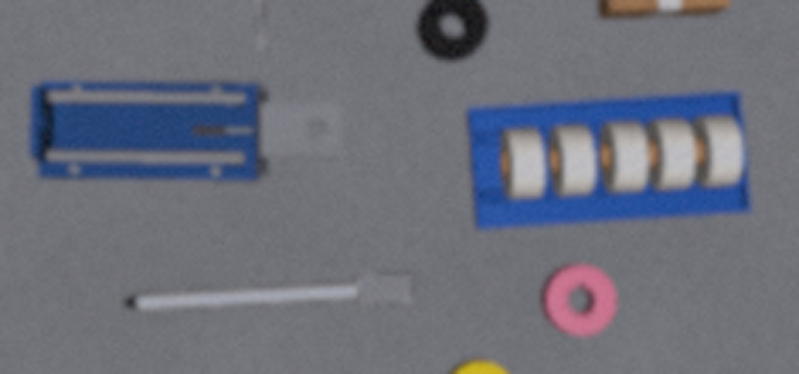

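View pics/c2.png

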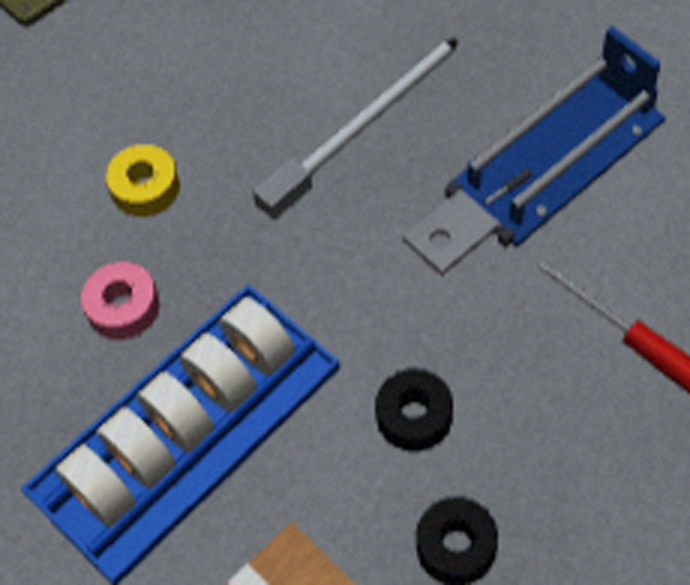

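```bash
cat > fit.py <<'E'
from h import *
from scipy.optimize import least_squares
T=load('top0');S=load('scene0')
t=lambda u,v:(u/3.4+235-.3,v/3.4+150-.3); c=lambda u,v:(u/3+170-.3,v/3+140-.3)
def fit(obs,g):
    def W(q,p): a=q[2]; return [q[0]+p[0]*np.cos(a)-p[1]*np.sin(a),q[1]+p[0]*np.sin(a)+p[1]*np.cos(a),p[2]]
    f=lambda q:np.concatenate([proj(s,W(q,p))-np.array(u) for s,u,p in obs])
    r=least_squares(f,g,loss='soft_l1',x_scale=[10,10,.1],diff_step=1e-3); print(r.x.round(3)); print(f(r.x).reshape(-1,2).round(1).tolist()); return r.x
print('disp');fit([(T,t(260,86),(45,-102,10)),(T,t(259,180),(-45,-102,10)),(T,t(342,105),(25,-174,24)),(T,t(341,156),(-25,-174,24)),(T,t(38,180),(-45,102,10)),
 (S,c(403,238),(-25,-174,24)),(S,c(443,272),(25,-174,20)),(S,c(440,236),(0,-152,24)),(S,c(516,246),(45,-102,5)),(S,c(664,118),(45,102,10)),(S,c(629,63),(0,90,62))],[500,100,0])
print('spin');fit([(T,t(411,290),(0,-50,16)),(T,t(128,302),(0,212,13)),(T,t(356,292),(0,0,13)),(S,c(453,43),(0,212,13)),(S,c(303,167),(0,0,13)),(S,c(253,193),(-13,-50,26)),(S,c(275,208),(13,-50,26))],[350,0,0])
print('tray');x=fit([(T,t(470,110),(56,126,14)),(T,t(740,93),(56,-126,14)),(T,t(748,211),(-56,-126,14)),(T,t(478,228),(-56,126,14)),
 (S,c(248,288),(-56,126,14)),(S,c(338,364),(56,126,14)),(S,c(113,582),(56,-126,14)),(S,c(24,489),(-56,-126,14))],[450,-300,0])
for u,v in [(523,163),(574,160),(627,157),(675,153),(721,150)]:
    print(at(T,*t(u,v),74))
E
python3 fit.py
```

```text
disp
[585.482 157.599   0.   ]
[[-0.4, -1.3], [0.5, -0.4], [-1.3, -1.7], [-0.6, -0.7], [0.3, 1.0], [0.2, -0.4], [0.3, 0.4], [0.3, 0.8], [-0.2, -0.3], [-1.3, -2.3], [-2.4, -1.6]]
spin
[432.031   0.      0.   ]
[[-9.3, 1.2], [-10.6, -0.3], [-9.3, 1.0], [7.4, -6.2], [5.5, -5.8], [5.3, -9.1], [4.3, -8.6]]
tray
[ 553.243 -266.007    0.   ]
[[0.2, -3.2], [0.7, 0.0], [0.2, 0.9], [-0.9, -2.3], [1.6, -0.7], [0.9, 1.1], [-3.1, -0.7], [-2.2, -2.1]]
[ 544.5 -173.7   74. ]
[ 546.1 -218.4   74. ]
[ 547.7 -264.9   74. ]
[ 550.2 -307.1   74. ]
[ 552.  -347.6   74. ]
```

```bash
sed -i 's/\.round(1)//' h.py; sed -i "s/,diff_step=1e-3//; s/print(r.x.round(3))/print(r.x.round(3))/" fit.py; python3 fit.py
```

```text
disp
[ 5.88673e+02  1.57304e+02 -3.20000e-02]
[[0.1, -1.3], [0.1, -0.4], [-0.9, -0.9], [-0.7, 0.1], [-0.0, -1.1], [-0.3, -1.1], [-0.6, 0.1], [-0.2, 0.5], [-0.6, 0.1], [0.1, -0.7], [-0.8, -0.3]]
spin
[ 4.38903e+02 -2.90510e+01  4.10000e-02]
[[-0.1, -1.9], [-1.2, 0.0], [-0.0, -1.5], [0.2, -1.1], [-0.5, 1.8], [-0.6, -0.8], [-1.3, -0.4]]
tray
[ 5.52946e+02 -2.65675e+02  4.00000e-02]
[[-0.5, -1.5], [-0.2, -1.4], [0.7, -0.6], [-0.2, -0.6], [-0.2, -1.5], [0.2, -0.9], [-1.0, -0.1], [-1.7, -0.2]]
[ 544.46260868 -173.73938817   74.        ]
[ 546.08567205 -218.43290663   74.        ]
[ 547.67105176 -264.92246868   74.        ]
[ 550.23312499 -307.12180138   74.        ]
[ 551.95996786 -347.56932731   74.        ]
```

```bash
cat > p.py <<'E'
from h import *
from scipy.spatial.transform import Rotation as R
A=np.array
D=dict(o=A([588.7,157.3]),a=-.032)
def dw(x,y,z,D=D):
    a=D['a'];return A([D['o'][0]+x*np.cos(a)-y*np.sin(a),D['o'][1]+x*np.sin(a)+y*np.cos(a),z])
def down(yaw): # tool y along world angle yaw (mod pi), z down
    y=A([np.cos(yaw),np.sin(yaw),0]);z=A([0,0,-1.]);return R.from_matrix(np.stack([np.cross(y,z),y,z],1))
def cur():
    s=env.read_state();q=s['ee_rot'];return A(s['tcp_pos']),R.from_quat([q[1],q[2],q[3],q[0]])
def plan(wps,start=None,step=48):
    """wps: list of (pos,yaw or None[,step])"""
    p,r=start or cur(); out=[]
    s=env.read_state();print('t',round(s['clock'],2),'p',p.round(1),'w',round(s['width'],1),'F',s['wrist_force'].round(1),'j',s['joints'].round(2))
    yv=r.as_matrix()[:,1];yaw=np.arctan2(yv[1],yv[0])
    for w in wps:
        if w[1] is not None: yaw=w[1]
        if down(yaw).as_matrix()[:,1]@r.as_matrix()[:,1]<0: yaw+=np.pi
        st=w[2] if len(w)>2 else step
        n=max(1,int(np.ceil(np.linalg.norm(A(w[0])-p)/st)),int(np.ceil(np.degrees((r.inv()*down(yaw)).magnitude())/4.9)))
        for k in range(n):
            d=r.inv().apply(A(w[0])-p)/(n-k); t=np.degrees((r.inv()*down(yaw)).as_rotvec())/(n-k)
            tr=(d/50).round(2);tu=(t/5).round(2)
            p=p+r.apply(tr*50); r=r*R.from_rotvec(np.radians(tu*5)); out.append((tr.tolist(),tu.tolist()))
        if len(w)>3: out+= [([0,0,0],[0,0,0])]*w[3]
    for i in range(0,len(out),5):
        print(str([o[0] for o in out[i:i+5]]).replace(' ','')); print(str([o[1] for o in out[i:i+5]]).replace(' ',''))
    print('end',p.round(1))
E
python3 - <<'E'
from p import *
g=dw(0,-162,160); print(g)
plan([(g,D['a'])])
E
```

```text
[583.51688469  -4.61706308 160.        ]
t 0.1 p [ 276.5 -587.6  230.2] w 85.5 F [-0.9 -0.6 -0.3] j [-1.21  0.12  1.65  0.    1.37 -0.08]
[[0.75,-0.57,0.1],[0.79,-0.51,0.1],[0.83,-0.44,0.1],[0.86,-0.38,0.1],[0.89,-0.31,0.1]]
[[-0.0,-0.0,-0.9],[-0.0,-0.0,-0.9],[-0.0,-0.0,-0.9],[-0.0,-0.0,-0.9],[-0.0,-0.0,-0.9]]
[[0.91,-0.23,0.1],[0.93,-0.16,0.1],[0.94,-0.09,0.1],[0.94,-0.02,0.1],[0.94,0.06,0.1]]
[[-0.0,-0.0,-0.9],[-0.0,-0.0,-0.9],[-0.0,-0.0,-0.9],[-0.0,-0.0,-0.9],[-0.0,-0.0,-0.9]]
[[0.93,0.13,0.1],[0.92,0.21,0.11],[0.9,0.27,0.1],[0.87,0.35,0.11]]
[[-0.0,-0.0,-0.9],[-0.0,-0.01,-0.9],[-0.01,-0.0,-0.9],[-0.0,-0.01,-0.89]]
end [583.6  -4.8 159.9]
```

Emit:
jog_arm(
  translation=[
    [0.75,-0.57,0.1],
    [0.79,-0.51,0.1],
    [0.83,-0.44,0.1],
    [0.86,-0.38,0.1],
    [0.89,-0.31,0.1],
  ],
  turn=[
    [0,0,-0.9],
    [0,0,-0.9],
    [0,0,-0.9],
    [0,0,-0.9],
    [0,0,-0.9],
  ],
  grip=[0,0,0,0,0],
)

```text
clock: 0.6
tcp_pos: [385.9, -377.8, 205.6]
ee_rot: [-0.0, 0.914, 0.406, -0.0]
wrist_force: [1.0, -0.4, 0.6]
width: 85.6
grasp_force: 0.0
```

Emit:
jog_arm(
  translation=[
    [0.91,-0.23,0.1],
    [0.93,-0.16,0.1],
    [0.94,-0.09,0.1],
    [0.94,-0.02,0.1],
    [0.94,0.06,0.1],
  ],
  turn=[
    [0,0,-0.9],
    [0,0,-0.9],
    [0,0,-0.9],
    [0,0,-0.9],
    [0,0,-0.9],
  ],
  grip=[0,0,0,0,0],
)

```text
clock: 1.1
tcp_pos: [496.1, -169.6, 180.8]
ee_rot: [-0.0, 0.817, 0.576, -0.0]
wrist_force: [0.4, -0.9, 1.4]
width: 85.5
grasp_force: 0.0
```

Emit:
jog_arm(
  translation=[
    [0.93,0.13,0.1],
    [0.92,0.21,0.11],
    [0.9,0.27,0.1],
    [0.87,0.35,0.11],
    [0,0,0],
  ],
  turn=[
    [0,0,-0.9],
    [0,0,-0.9],
    [0,0,-0.9],
    [0,0,-0.9],
    [0,0,0],
  ],
  grip=[0,0,0,0,0],
)

```text
clock: 1.6
tcp_pos: [584.6, -1.0, 158.9]
ee_rot: [-0.001, 0.716, 0.698, -0.0]
wrist_force: [-1.0, -0.9, 0.4]
width: 85.3
grasp_force: 0.0
```

Run:
```python
from p import *
p,r=cur(); print(p.round(1),r.as_matrix().round(3).tolist(),env.read_state()['qd'].round(3))
s=save('wrist','w1'); print(s['fx'],s['cx'],s['cy'],s['pose'].round(3).tolist())
```

```text
[584.6  -1.  158.9] [[0.025, 1.0, -0.002], [1.0, -0.025, 0.002], [0.002, -0.002, -1.0]] [-0.069 -0.033  0.027 -0.048  0.027 -0.001]
309.70691628693146 318.29218378254933 195.63074094635948 [[1.0, -0.023, -0.008, 587.651], [-0.025, -0.951, -0.307, 77.068], [-0.001, 0.307, -0.952, 302.998], [0.0, 0.0, 0.0, 1.0]]
```

View pics/w1.png

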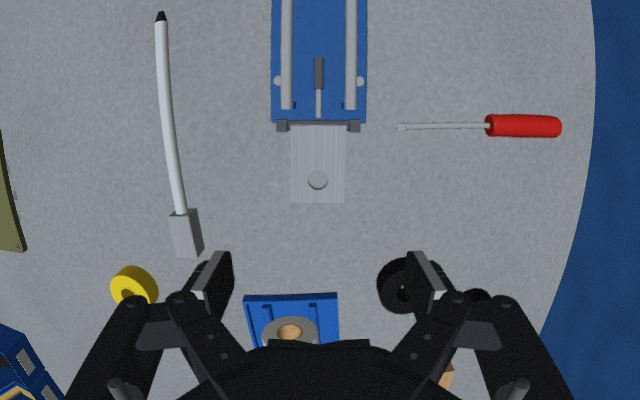

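Run:
```python
from p import *
s=load('w1')
for n,uv,z in [('brkL',(291,203),24),('brkR',(345,202.5),24),('hole',(318,179.5),24),('baseL',(272,121),10),('baseR',(366,122.5),10),('railL',(286,109),43),('railR',(350,109),43)]:
    w=at(s,*uv,z,True); print(n,w.round(1))
print(dw(-25,-174,24).round(1),dw(25,-174,24).round(1),dw(0,-152,24).round(1),dw(-45,-102,10).round(1),dw(45,-102,10).round(1))
g=dw(0,-162,60); e=dw(0,-162.5,7)
plan([(g,D['a']),(e,D['a'],25,1)])
```

```text
brkL [558.9 -19.6  24. ]
brkR [610.6 -20.4  24. ]
hole [585.3   2.9  24. ]
baseL [543.2  57.9  10. ]
baseR [632.1  54.3  10. ]
railL [560.4  69.6  43. ]
railR [613.6  68.3  43. ]
[558.1 -15.8  24. ] [608.1 -17.4  24. ] [583.8   5.4  24. ] [540.5  56.8  10. ] [630.4  53.9  10. ]
t 1.65 p [583.9  -3.  159.1] w 85.4 F [ 0.3 -0.4  0.2] j [-0.1   0.04  1.87  0.    1.24 -0.07]
[[-0.01,-0.0,0.66],[-0.01,-0.0,0.66],[-0.01,-0.0,0.66],[-0.0,-0.0,0.35],[-0.01,-0.0,0.36]]
[[-0.01,-0.0,0.02],[-0.01,-0.0,0.02],[-0.0,-0.0,0.01],[-0.0,-0.0,0.0],[-0.0,-0.0,0.0]]
[[-0.0,-0.0,0.35],[0,0,0]]
[[-0.0,-0.0,0.0],[0,0,0]]
end [583.7  -5.    7.1]
```

Emit:
jog_arm(
  translation=[
    [0,0.02,0.66],
    [0,0,0.66],
    [0,0,0.66],
    [0,0,0.4],
    [0,0,0.4],
  ],
  turn=[
    [0,0,0.02],
    [0,0,0.02],
    [0,0,0],
    [0,0,0],
    [0,0,0],
  ],
  grip=[0,0,0,0,0],
)

```text
clock: 2.15
tcp_pos: [583.6, -6.7, 19.7]
ee_rot: [-0.001, 0.72, 0.694, -0.001]
wrist_force: [0.2, 0.3, 0.1]
width: 85.5
grasp_force: 0.0
```

Emit:
jog_arm(
  translation=[
    [0,0,0.25],
    [0,0,0],
    [0,0,0],
    [0,0,0],
    [0,0,0],
  ],
  turn=[
    [0,0,0],
    [0,0,0],
    [0,0,0],
    [0,0,0],
    [0,0,0],
  ],
  grip=[0,0.2,0.4,0.4,0.4],
  grip_force=25,
)

```text
clock: 2.65
tcp_pos: [584.2, -5.9, 10.0]
ee_rot: [-0.0, 0.719, 0.695, -0.001]
wrist_force: [-4.4, -0.8, 3.1]
width: 51.3
grasp_force: 2.5
```

Emit:
jog_arm(
  translation=[
    [0,0,0],
    [0,0,0],
    [0,0,0],
  ],
  turn=[
    [0,0,0],
    [0,0,0],
    [0,0,0],
  ],
  grip=[0.6,0.6,0.6],
)

```text
clock: 2.95
tcp_pos: [583.6, -5.9, 10.3]
ee_rot: [-0.001, 0.719, 0.695, -0.002]
wrist_force: [-7.7, -0.8, 5.9]
width: 49.3
grasp_force: 25.9
```

```bash
sed -i 's/588.7,157.3/589.7,156.5/' p.py
python3 - <<'E'
from p import *
p,r=cur(); s=env.read_state(); print(p, s['width'],s['grasp_force'],s['wrist_force'])
save('wrist','w2')
E
```

```text
[583.5524058   -5.89003142  10.31799702] 49.309806626485596 25.87940812110901 [-7.7173204  -0.83517065  5.90845267]
```

View pics/w2.png

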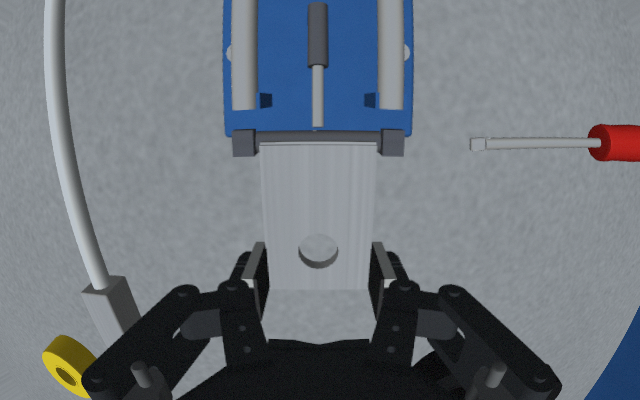

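Emit:
jog_arm(
  translation=[
    [0.045,0,-0.205],
    [0.08,0,-0.195],
    [0.115,0,-0.18],
    [0.14,0,-0.155],
    [0.17,0,-0.13],
  ],
  turn=[
    [0,0,0],
    [0,0,0],
    [0,0,0],
    [0,0,0],
    [0,0,0],
  ],
  grip=[0.6,0.6,0.6,0.6,0.6],
  grip_force=35,
)

```text
clock: 3.5
tcp_pos: [584.4, 22.5, 52.1]
ee_rot: [-0.001, 0.719, 0.695, -0.001]
wrist_force: [-4.1, -1.4, -9.3]
width: 48.9
grasp_force: 37.6
```

Emit:
jog_arm(
  translation=[
    [0.185,0,-0.1],
    [0.2,0,-0.06],
    [0.21,0,-0.03],
    [0.2,0,0.01],
    [0,0,0],
  ],
  turn=[
    [0,0,0],
    [0,0,0],
    [0,0,0],
    [0,0,0],
    [0,0,0],
  ],
  grip=[0.6,0.6,0.6,0.6,0.6],
)

```text
clock: 4.0
tcp_pos: [586.1, 63.9, 63.1]
ee_rot: [-0.002, 0.719, 0.695, -0.001]
wrist_force: [-11.1, 2.7, 2.9]
width: 47.1
grasp_force: 35.5
```

Run:
```python
from p import *
p,r=cur(); s=env.read_state(); print(p, s['width'],s['grasp_force'],s['wrist_force'])
a=save('scene','s2')['pixels'][110:260,230:430,::-1]
b=save('wrist','w3')['pixels'][:,:,::-1]
a=cv2.resize(a,(533,400)); cv2.imwrite('pics/c3.png',cv2.resize(np.hstack([a,b[:,120:520]]),(800,343)))
```

```text
[586.05465655  63.87619064  63.07128068] 47.141000643742146 35.51444781012833 [-11.05840514   2.70910956   2.86219739]
```

View pics/c3.png

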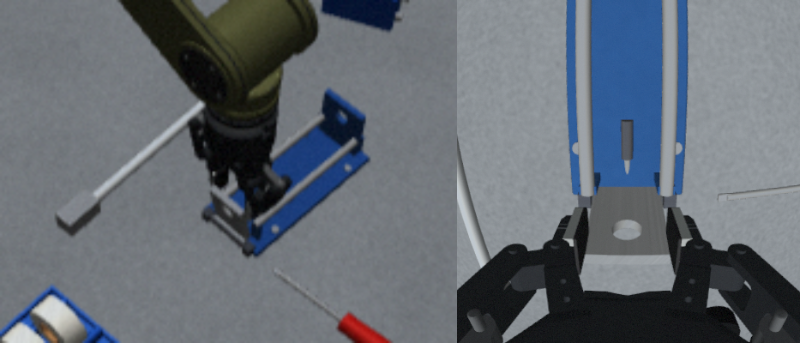

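Emit:
jog_arm(
  translation=[
    [0,0,0],
    [0,0,0],
    [0,0,0],
    [0,0,-0.5],
    [0,0,-0.9],
  ],
  turn=[
    [0,0,0],
    [0,0,0],
    [0,0,0],
    [0,0,0],
    [0,0,0],
  ],
  grip=[0.2,0,0,0,0],
)

```text
clock: 4.6
tcp_pos: [585.3, 61.8, 128.9]
ee_rot: [-0.002, 0.719, 0.695, -0.002]
wrist_force: [1.1, -0.6, 0.3]
width: 85.6
grasp_force: 0.0
```

Emit:
jog_arm(
  translation=[
    [-0.4,0,-0.8],
    [-0.95,0,0],
    [-0.95,0,0],
    [-0.95,0,0],
    [-0.95,0,0],
  ],
  turn=[
    [0,0,0],
    [0,0,0],
    [0,0,0],
    [0,0,0],
    [0,0,0],
  ],
  grip=[0,0,0,0,0],
)

```text
clock: 5.1
tcp_pos: [580.7, -150.2, 173.0]
ee_rot: [0.002, 0.719, 0.695, 0.001]
wrist_force: [0.7, 0.8, -0.5]
width: 85.5
grasp_force: 0.0
```

Run:
```python
from p import *
print(cur()[0].round(1))
a=save('scene','s3')['pixels'][110:260,230:430,::-1]
b=save('wrist','w4')['pixels'][:,:,::-1]
a=cv2.resize(a,(533,400),interpolation=cv2.INTER_CUBIC); cv2.imwrite('pics/c4.png',np.vstack([cv2.resize(np.hstack([a,b]),(800,273))]))
s=load('s3'); f=lambda *q: (proj(s,dw(*q))-A([230,110])).round(0)*800/1173*2.667
print([f(x,y,z).round(0).tolist() for x,y,z in [(-25,-98,84),(25,-98,84),(0,-98,62)]])
```

```text
[ 580.7 -150.2  173. ]
[[173.0, 144.0], [196.0, 166.0], [184.0, 164.0]]
```

View pics/c4.png

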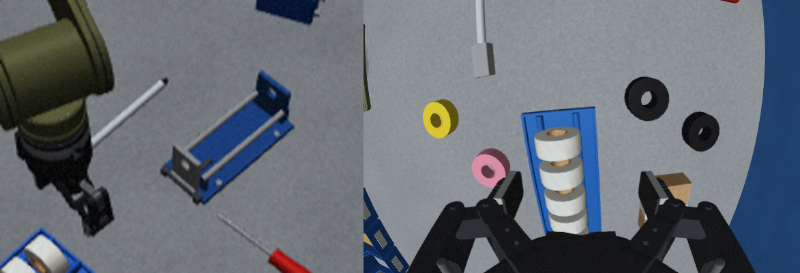

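Run:
```python
from p import *
s=load('w4'); im=s['pixels'].astype(int)
cv2.imwrite('pics/c5.png',cv2.resize(s['pixels'][140:350,210:370,::-1],(610,800))[:600])
for n,u,v,z in [('trayTL',231,168,14),('trayTR',341,158,14)]: print(n,at(s,u,v,z,True).round(1))
print(cur()[0])
```

```text
trayTL [ 492.9 -144.2   14. ]
trayTR [ 605.4 -139.2   14. ]
[ 580.48939696 -153.45461435  172.7669499 ]
```

View pics/c5.png

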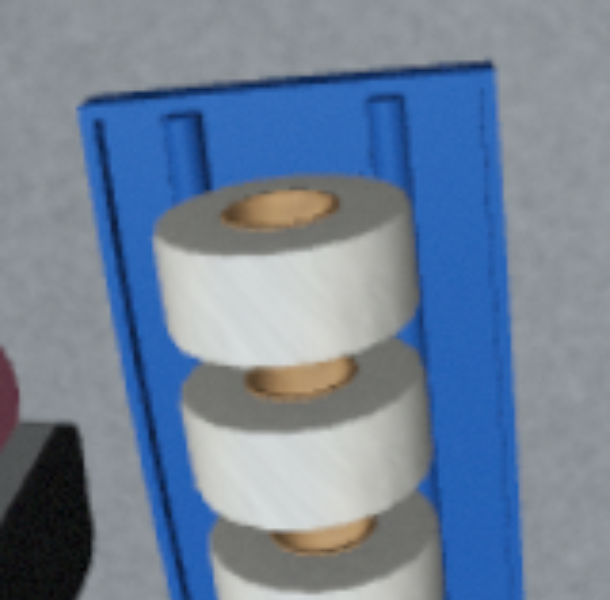

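Run:
```python
from p import *
s=load('w4'); k=3.8125
for n,u,v,z in [('bore1',281,210,42),('edgeL1',155,240,42),('edgeR1',413,205,42),('bore2',302,372,42),('L2',184,395,42),('R2',425,370,42),('ribs',185,115,10),('ribR',385,98,10)]: print(n,at(s,210+u/k,140+v/k,z,True).round(1))
```

```text
bore1 [ 549.2 -166.6   42. ]
edgeL1 [ 516.6 -173.2   42. ]
edgeR1 [ 581.6 -166.7   42. ]
bore2 [ 551.1 -210.8   42. ]
L2 [ 519.2 -216.7   42. ]
R2 [ 582.9 -211.5   42. ]
ribs [ 520.9 -148.9   10. ]
ribR [ 575.1 -146.8   10. ]
```

```bash
cat > prof.py <<'E'
from p import *
def rolls(s,fish=True,th=None):
    g=s['pixels'].mean(2).astype(np.float32); ys=np.arange(-140,-385,-1.0)
    v=[]
    for y in ys:
        x=553-.04*(y+265.7); w=[]
        for dx in (-6,-3,0,3,6):
            q=proj(s,[x+dx,y,74],fish); w.append(cv2.getRectSubPix(g,(1,1),(float(q[0]),float(q[1])))[0,0] if 0<=q[0]<639 and 0<=q[1]<399 else 0)
        v.append(np.median(w))
    return ys,np.array(v)
if __name__=='__main__':
    for n,f in (('w4',True),('top0',False),('scene0',False)):
        ys,v=rolls(load(n),f); print(n,' '.join(f'{int(y)}:{int(a)}' for y,a in zip(ys,v) if int(y)%3==0))
E
python3 prof.py
```

```text
w4 -141:113 -144:113 -147:112 -150:108 -153:123 -156:134 -159:112 -162:111 -165:124 -168:210 -171:210 -174:211 -177:211 -180:211 -183:212 -186:212 -189:211 -192:210 -195:136 -198:130 -201:111 -204:111 -207:113 -210:146 -213:210 -216:209 -219:211 -222:211 -225:211 -228:212 -231:211 -234:211 -237:210 -240:135 -243:128 -246:115 -249:110 -252:112 -255:114 -258:189 -261:208 -264:209 -267:210 -270:212 -273:212 -276:211 -279:211 -282:210 -285:159 -288:109 -291:111 -294:113 -297:118 -300:197 -303:208 -306:210 -309:210 -312:211 -315:211 -318:210 -321:75 -324:23 -327:21 -330:20 -333:18 -336:18 -339:21 -342:22 -345:22 -348:22 -351:21 -354:23 -357:21 -360:20 -363:22 -366:20 -369:21 -372:22 -375:22 -378:21 -381:21 -384:20
top0 -141:96 -144:95 -147:95 -150:97 -153:99 -156:102 -159:103 -162:117 -165:152 -168:179 -171:188 -174:189 -177:188 -180:188 -183:189 -186:188 -189:177 -192:145 -195:114 -198:108 -201:109 -204:103 -207:121 -210:157 -213:181 -216:188 -219:189 -222:189 -225:189 -228:189 -231:186 -234:172 -237:140 -240:108 -243:108 -246:110 -249:101 -252:108 -255:142 -258:172 -261:186 -264:188 -26
[... 373 characters left out ...]
44:114 -147:114 -150:114 -153:115 -156:111 -159:91 -162:78 -165:157 -168:200 -171:205 -174:204 -177:203 -180:204 -183:204 -186:203 -189:200 -192:131 -195:71 -198:63 -201:62 -204:62 -207:67 -210:173 -213:203 -216:203 -219:203 -222:203 -225:203 -228:203 -231:202 -234:192 -237:119 -240:65 -243:64 -246:61 -249:57 -252:63 -255:133 -258:201 -261:204 -264:202 -267:203 -270:205 -273:204 -276:203 -279:204 -282:163 -285:73 -288:60 -291:63 -294:55 -297:147 -300:203 -303:203 -306:203 -309:203 -312:203 -315:204 -318:202 -321:201 -324:143 -327:68 -330:54 -333:59 -336:66 -339:146 -342:201 -345:203 -348:203 -351:204 -354:203 -357:202 -360:202 -363:202 -366:145 -369:62 -372:59 -375:63 -378:61 -381:62 -384:63
```

Emit:
jog_arm(
  translation=[
    [0,0,0],
    [0,0,0],
  ],
  turn=[
    [0,0,0],
    [0,0,0],
  ],
  grip=[0,0],
)

```text
clock: 5.4
tcp_pos: [580.3, -147.5, 171.7]
ee_rot: [0.0, 0.719, 0.695, 0.0]
wrist_force: [0.1, 0.7, -0.8]
width: 85.0
grasp_force: 0.0
```

```bash
cat > rp.py <<'E'
from prof import *
import sys
RY=[-179.5,-224,-270,-311.5,-353.5]
def rx(y): return 553-.04*(y+265.7)
def pick(i,z=22,start=None): y=RY[i]; plan([([rx(y),y,115],.04),([rx(y),y,z],.04,40,1)],start)
def place(t,z=43,start=None):
    p,_=cur()
    q=dw(0,t,140); plan([([p[0],p[1],140],None,45),(q,D['a'],45),(dw(0,t,z+25),D['a'],40),(dw(0,t,z),D['a'],9,2)],start)
E
python3 -c "
from rp import *
pick(0)"
```

```text
t 5.4 p [ 580.3 -147.5  171.7] w 85.0 F [ 0.1  0.7 -0.8] j [-0.34  0.06  1.83  0.    1.26 -0.3 ]
[[-0.33,-0.3,0.57],[-0.32,-0.31,0.56],[-0.0,0.0,0.62],[-0.0,0.0,0.62],[-0.0,0.0,0.62]]
[[0.01,-0.0,-0.43],[0.0,-0.0,-0.42],[0.0,-0.0,-0.0],[0.0,-0.0,-0.0],[0.0,-0.0,-0.0]]
[[0,0,0]]
[[0,0,0]]
end [ 549.4 -179.5   22.1]
```

Emit:
jog_arm(
  translation=[
    [-0.33,-0.3,0.57],
    [-0.32,-0.31,0.56],
    [0,0,0.62],
    [0,0,0.62],
    [0,0,0.62],
  ],
  turn=[
    [0,0,-0.43],
    [0,0,-0.42],
    [0,0,0],
    [0,0,0],
    [0,0,0],
  ],
  grip=[0,0,0,0,0],
)

```text
clock: 5.9
tcp_pos: [549.4, -178.7, 20.9]
ee_rot: [0.001, 0.692, 0.722, 0.0]
wrist_force: [0.4, 0.1, -0.7]
width: 85.7
grasp_force: 0.0
```

Emit:
jog_arm(
  translation=[
    [0,0,0],
    [0,0,0],
    [0,0,0],
    [0,0,0],
    [0,0,0],
  ],
  turn=[
    [0,0,0],
    [0,0,0],
    [0,0,0],
    [0,0,0],
    [0,0,0],
  ],
  grip=[0,0,0.5,0.5,0.5],
  grip_force=25,
)

```text
clock: 6.4
tcp_pos: [548.3, -180.4, 24.3]
ee_rot: [-0.001, 0.693, 0.721, -0.001]
wrist_force: [-8.8, 1.4, 10.0]
width: 62.1
grasp_force: 28.0
```

Emit:
jog_arm(
  translation=[
    [0,0,0],
    [0,0,0],
  ],
  turn=[
    [0,0,0],
    [0,0,0],
  ],
  grip=[0.5,0.5],
)

```text
clock: 6.6
tcp_pos: [548.3, -180.4, 24.3]
ee_rot: [-0.001, 0.693, 0.721, -0.001]
wrist_force: [-9.0, 1.3, 9.6]
width: 61.9
grasp_force: 27.9
```

```bash
python3 -c "
from rp import *
place(67)"
```

```text
t 6.6 p [ 548.3 -180.4   24.3] w 61.9 F [-9.   1.3  9.6] j [-0.41  0.18  1.96 -0.    1.   -0.45]
[[-0.0,-0.0,-0.77],[-0.0,-0.0,-0.77],[-0.0,-0.0,-0.77],[0.8,0.12,-0.0],[0.8,0.11,-0.0]]
[[-0.01,0.0,0.0],[-0.01,0.0,0.0],[-0.01,0.0,0.0],[0.0,0.0,0.08],[0.0,0.0,0.08]]
[[0.81,0.11,-0.0],[0.81,0.1,-0.0],[0.81,0.1,-0.0],[0.81,0.09,-0.0],[0.81,0.08,-0.0]]
[[0.0,0.0,0.08],[0.0,0.0,0.08],[0.0,0.0,0.08],[0.0,0.0,0.09],[0.0,0.0,0.08]]
[[0.81,0.08,-0.0],[0.8,0.07,-0.0],[0.81,0.07,-0.01],[-0.0,0.0,0.72],[-0.0,0.0,0.72]]
[[0.0,0.0,0.09],[0.0,0.0,0.08],[0.0,0.0,0.09],[0.0,0.0,-0.0],[0.0,0.0,-0.0]]
[[-0.0,0.0,0.17],[-0.0,0.0,0.17],[-0.0,0.0,0.16],[0,0,0],[0,0,0]]
[[0.0,0.0,-0.0],[0.0,0.0,-0.0],[0.0,0.0,-0.0],[0,0,0],[0,0,0]]
end [591.7 223.6  43.2]
```

Emit:
jog_arm(
  translation=[
    [0,0,-0.77],
    [0,0,-0.77],
    [0,0,-0.77],
    [0.8,0.1,0],
    [0.8,0.1,0],
  ],
  turn=[
    [0,0,0],
    [0,0,0],
    [0,0,0],
    [0,0,0.08],
    [0,0,0.08],
  ],
  grip=[0.5,0.5,0.5,0.5,0.5],
)

```text
clock: 7.1
tcp_pos: [558.1, -100.2, 141.7]
ee_rot: [0.003, 0.699, 0.715, 0.002]
wrist_force: [0.8, 0.3, -1.9]
width: 62.0
grasp_force: 29.1
```

Emit:
jog_arm(
  translation=[
    [0.81,0.1,0],
    [0.81,0.1,0],
    [0.81,0.1,0],
    [0.81,0.09,0],
    [0.81,0.08,0],
  ],
  turn=[
    [0,0,0.08],
    [0,0,0.08],
    [0,0,0.08],
    [0,0,0.08],
    [0,0,0.08],
  ],
  grip=[0.5,0.5,0.5,0.5,0.5],
)

```text
clock: 7.6
tcp_pos: [577.9, 104.8, 139.2]
ee_rot: [0.001, 0.711, 0.704, 0.001]
wrist_force: [0.9, 0.2, -0.8]
width: 61.9
grasp_force: 29.1
```

Emit:
jog_arm(
  translation=[
    [0.81,0.07,0],
    [0.8,0.06,0],
    [0.8,0.06,0],
    [0,0,0],
    [0,0,0],
  ],
  turn=[
    [0,0,0.09],
    [0,0,0.08],
    [0,0,0.09],
    [0,0,0],
    [0,0,0],
  ],
  grip=[0.5,0.5,0.5,0.5,0.5],
)

```text
clock: 8.1
tcp_pos: [589.1, 224.1, 138.5]
ee_rot: [0.001, 0.718, 0.696, 0.001]
wrist_force: [-0.4, -0.7, -0.2]
width: 62.2
grasp_force: 29.0
```

```bash
python3 -c "
from rp import *
plan([(dw(0,67,70),D['a'],45),(dw(0,67,46),D['a'],9,2)])"
```

```text
t 8.1 p [589.1 224.1 138.5] w 62.2 F [-0.4 -0.7 -0.2] j [ 0.28  0.15  1.78 -0.    1.21  0.31]
[[-0.01,0.03,0.69],[-0.0,0.02,0.68],[-0.0,0.0,0.16],[-0.0,0.0,0.16],[-0.0,0.0,0.16]]
[[0.01,-0.0,0.01],[0.01,-0.0,0.01],[0.0,-0.0,-0.0],[0.0,-0.0,-0.0],[0.0,-0.0,-0.0]]
[[0,0,0],[0,0,0]]
[[0,0,0],[0,0,0]]
end [591.7 223.5  46. ]
```

Emit:
jog_arm(
  translation=[
    [0,0.02,0.69],
    [0,0.02,0.68],
    [0,0,0.16],
    [0,0,0.16],
    [0,0,0.12],
  ],
  turn=[
    [0,0,0.01],
    [0,0,0.01],
    [0,0,0],
    [0,0,0],
    [0,0,0],
  ],
  grip=[0.5,0.5,0.5,0.5,0.5],
)

```text
clock: 8.6
tcp_pos: [591.8, 222.7, 47.7]
ee_rot: [0.001, 0.719, 0.695, 0.001]
wrist_force: [-0.1, 0.8, -0.5]
width: 61.8
grasp_force: 28.9
```

Emit:
jog_arm(
  translation=[
    [0,0,0],
    [0,0,0],
  ],
  turn=[
    [0,0,0],
    [0,0,0],
  ],
  grip=[0.5,0.5],
)

```text
clock: 8.8
tcp_pos: [591.7, 223.2, 48.0]
ee_rot: [0.001, 0.719, 0.695, 0.001]
wrist_force: [0.8, 0.2, -0.8]
width: 61.8
grasp_force: 29.0
```

Run:
```python
from rp import *
s=env.read_state(); print(cur()[0].round(1),s['wrist_force'].round(1))
b=save('wrist','w5')['pixels'][:,:,::-1]
a=save('scene','s5')['pixels'][110:260,260:440,::-1]
a=cv2.resize(a,(480,400),interpolation=cv2.INTER_CUBIC); cv2.imwrite('pics/c6.png',cv2.resize(np.hstack([a,b]),(800,286)))
```

```text
[591.7 223.2  48. ] [ 0.8  0.2 -0.8]
```

View pics/c6.png

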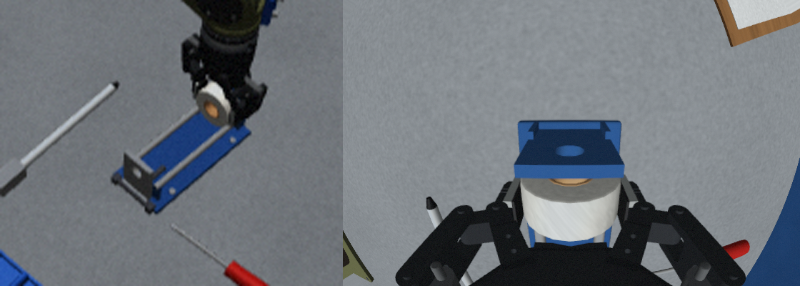

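Emit:
jog_arm(
  translation=[
    [0,0,0.03],
    [0,0,0.03],
    [0,0,0],
  ],
  turn=[
    [0,0,0],
    [0,0,0],
    [0,0,0],
  ],
  grip=[0.5,0.5,0.5],
)

```text
clock: 9.2
tcp_pos: [591.0, 223.4, 44.9]
ee_rot: [0.0, 0.719, 0.695, 0.0]
wrist_force: [-3.5, -1.2, 5.0]
width: 61.6
grasp_force: 29.7
```

Emit:
jog_arm(
  translation=[
    [0,0,0],
    [0,0,0],
    [0,0,0],
    [0,0,-0.5],
    [0,0,-0.9],
  ],
  turn=[
    [0,0,0],
    [0,0,0],
    [0,0,0],
    [0,0,0],
    [0,0,0],
  ],
  grip=[0.2,0,0,0,0],
)

```text
clock: 9.7
tcp_pos: [587.5, 222.2, 109.4]
ee_rot: [-0.002, 0.719, 0.695, -0.004]
wrist_force: [0.8, -0.6, 0.1]
width: 85.6
grasp_force: 0.0
```

```bash
sed -i 's/589.7,156.5/588.7,156.5/' p.py; sed -i 's/return 553-/return 552.3-/' rp.py; python3 -c "
from rp import *
pick(1)"
```

```text
t 9.7 p [587.5 222.2 109.4] w 85.6 F [ 0.8 -0.6  0.1] j [ 0.28  0.18  1.8  -0.    1.17  0.31]
[[-0.89,-0.04,-0.01],[-0.89,-0.05,-0.01],[-0.89,-0.06,-0.01],[-0.89,-0.06,-0.01],[-0.9,-0.07,-0.01]]
[[-0.01,0.0,-0.08],[-0.01,0.0,-0.09],[-0.01,0.0,-0.08],[-0.01,0.0,-0.09],[-0.01,0.0,-0.08]]
[[-0.89,-0.08,-0.01],[-0.89,-0.08,-0.01],[-0.89,-0.09,-0.01],[-0.9,-0.1,-0.0],[-0.89,-0.1,-0.01]]
[[-0.01,0.01,-0.09],[-0.01,0.0,-0.08],[-0.01,0.01,-0.09],[-0.01,0.0,-0.08],[-0.02,0.01,-0.09]]
[[-0.0,-0.0,0.62],[-0.0,-0.0,0.62],[-0.0,-0.0,0.62],[0,0,0]]
[[0.0,-0.0,0.0],[0.0,-0.0,0.0],[0.0,-0.0,0.0],[0,0,0]]
end [ 550.6 -223.9   22. ]
```

Emit:
jog_arm(
  translation=[
    [-0.89,-0.06,0],
    [-0.89,-0.06,0],
    [-0.89,-0.07,0],
    [-0.89,-0.07,0],
    [-0.9,-0.08,0],
  ],
  turn=[
    [0,0,-0.08],
    [0,0,-0.09],
    [0,0,-0.08],
    [0,0,-0.09],
    [0,0,-0.08],
  ],
  grip=[0,0,0,0,0],
)

```text
clock: 10.2
tcp_pos: [569.0, -1.1, 113.6]
ee_rot: [0.0, 0.706, 0.708, 0.0]
wrist_force: [0.7, -0.3, 0.7]
width: 85.2
grasp_force: 0.0
```

Emit:
jog_arm(
  translation=[
    [-0.89,-0.09,0],
    [-0.89,-0.09,0],
    [-0.89,-0.1,0],
    [-0.9,-0.1,0],
    [-0.89,-0.1,0],
  ],
  turn=[
    [0,0,-0.09],
    [0,0,-0.08],
    [0,0,-0.09],
    [0,0,-0.08],
    [0,0,-0.09],
  ],
  grip=[0,0,0,0,0],
)

```text
clock: 10.7
tcp_pos: [548.9, -224.7, 113.5]
ee_rot: [0.0, 0.693, 0.721, 0.0]
wrist_force: [1.1, 0.5, 0.3]
width: 85.3
grasp_force: 0.0
```

Emit:
jog_arm(
  translation=[
    [0,0,0],
    [0,0,0],
    [0,0,0],
  ],
  turn=[
    [0,0,0],
    [0,0,0],
    [0,0,0],
  ],
  grip=[0,0,0],
)

```text
clock: 11.0
tcp_pos: [549.2, -222.0, 113.2]
ee_rot: [-0.0, 0.693, 0.721, 0.0]
wrist_force: [0.3, 1.0, -0.2]
width: 85.2
grasp_force: 0.0
```

Run:
```python
from rp import *
pick(1)
s=save('wrist','w6'); ys,v=rolls(s); print(s['pose'].round(2)[:3,3]); print(' '.join(f'{int(y)}:{int(a)}' for y,a in zip(ys,v) if int(y)%2==0 and y<-200))
```

```text
t 11.0 p [ 549.2 -222.   113.2] w 85.2 F [ 0.3  1.  -0.2] j [-0.47  0.1   1.88  0.    1.16 -0.52]
[[-0.04,0.03,-0.04],[0.0,-0.0,0.62],[0.0,-0.0,0.62],[0.0,-0.0,0.62],[0,0,0]]
[[-0.01,-0.01,0.01],[0.0,0.0,-0.0],[0.0,0.0,-0.0],[0.0,0.0,-0.0],[0,0,0]]
end [ 550.9 -224.    22.2]
[ 547.02 -143.91  257.28]
-202:147 -204:117 -206:112 -208:115 -210:133 -212:213 -214:211 -216:213 -218:213 -220:213 -222:214 -224:214 -226:214 -228:215 -230:214 -232:214 -234:214 -236:213 -238:169 -240:146 -242:148 -244:151 -246:121 -248:115 -250:111 -252:112 -254:114 -256:123 -258:202 -260:212 -262:212 -264:212 -266:214 -268:213 -270:215 -272:214 -274:214 -276:213 -278:213 -280:213 -282:213 -284:200 -286:114 -288:110 -290:111 -292:113 -294:113 -296:116 -298:143 -300:204 -302:211 -304:212 -306:212 -308:213 -310:213 -312:214 -314:213 -316:214 -318:213 -320:213 -322:214 -324:212 -326:189 -328:88 -330:24 -332:23 -334:19 -336:19 -338:23 -340:25 -342:22 -344:22 -346:24 -348:24 -350:23 -352:23 -354:22 -356:22 -358:24 -360:23 -362:24 -364:23 -366:23 -368:23 -370:25 -372:23 -374:22 -376:22 -378:22 -380:23 -382:21 -384:23
```

```bash
sed -i 's/^RY=.*/RY=[-179.5,-224.3,-270.5,-312,-354]/' rp.py
cat >> rp.py <<'E'
def carry(i,t):
    y=RY[i]; plan([(dw(0,t,140),D['a'],47)],(A([rx(y),y,140.]),down(.04)))
def back(t,i):
    y=RY[i]; plan([([rx(y),y,115],.04,47)],(dw(0,t,115.),down(D['a'])))
E
python3 -c "
from rp import *
for i,t in ((1,34.5),(2,2),(3,-30.5),(4,-62.5)): carry(i,t)
for i,t in ((2,34.5),(3,2),(4,-30.5)): back(t,i)
" | grep -v ^t
```

```text
[[0.92,0.12,0.0],[0.92,0.12,0.0],[0.92,0.11,0.0],[0.92,0.1,0.0],[0.92,0.1,0.0]]
[[0.0,0.0,0.09],[0.0,0.0,0.09],[0.0,0.0,0.09],[0.0,0.0,0.09],[0.0,0.0,0.09]]
[[0.92,0.09,0.0],[0.93,0.08,0.0],[0.92,0.07,0.0],[0.93,0.06,0.0]]
[[0.0,0.0,0.09],[0.0,0.0,0.1],[0.0,0.0,0.09],[0.0,0.0,0.1]]
end [589.7 191.1 140. ]
[[0.85,0.11,0.0],[0.86,0.1,0.0],[0.86,0.09,0.0],[0.86,0.09,0.0],[0.86,0.08,0.0]]
[[0.0,0.0,0.08],[0.0,0.0,0.08],[0.0,0.0,0.08],[0.0,0.0,0.08],[0.0,0.0,0.08]]
[[0.86,0.08,0.0],[0.85,0.07,0.0],[0.86,0.06,0.0],[0.86,0.06,0.0],[0.85,0.05,0.0]]
[[0.0,0.0,0.09],[0.0,0.0,0.08],[0.0,0.0,0.09],[0.0,0.0,0.08],[0.0,0.0,0.09]]
end [588.5 158.4 140. ]
[[0.87,0.1,0.0],[0.87,0.1,0.0],[0.87,0.09,0.0],[0.88,0.08,0.0],[0.88,0.08,0.0]]
[[0.0,0.0,0.08],[0.0,0.0,0.08],[0.0,0.0,0.08],[0.0,0.0,0.08],[0.0,0.0,0.08]]
[[0.88,0.07,0.0],[0.88,0.07,0.0],[0.87,0.06,0.0],[0.88,0.05,0.0],[0.87,0.04,0.0]]
[[0.0,0.0,0.09],[0.0,0.0,0.08],[0.0,0.0,0.09],[0.0,0.0,0.08],[0.0,0.0,0.09]]
end [587.6 125.9 140. ]
[[0.89,0.1,0.0],[0.89,0.09,0.0],[0.89,0.08,0.0],[0.9,0.08,0.0],[0.9,0.07,0.0]]
[[0.0,0.0,0.08],[0.0,0.0,0.08],[0
[... 723 characters left out ...]
[0.0,0.0,-0.08],[0.0,0.0,-0.07],[0.0,0.0,-0.08]]
[[-0.85,-0.06,0.0],[-0.85,-0.07,0.0],[-0.86,-0.07,0.0],[-0.85,-0.08,0.0],[-0.85,-0.09,0.0]]
[[0.0,0.0,-0.07],[0.0,0.0,-0.08],[0.0,0.0,-0.07],[0.0,0.0,-0.08],[0.0,0.0,-0.07]]
[[-0.86,-0.09,0.0]]
[[0.0,0.0,-0.08]]
end [ 554.2 -312.1  115. ]
[[-0.87,-0.03,0.0],[-0.87,-0.04,0.0],[-0.87,-0.04,0.0],[-0.87,-0.05,0.0],[-0.88,-0.05,0.0]]
[[0.0,0.0,-0.08],[0.0,0.0,-0.07],[0.0,0.0,-0.08],[0.0,0.0,-0.07],[0.0,0.0,-0.08]]
[[-0.87,-0.06,0.0],[-0.87,-0.06,0.0],[-0.88,-0.07,0.0],[-0.87,-0.08,0.0],[-0.87,-0.08,0.0]]
[[0.0,0.0,-0.07],[0.0,0.0,-0.08],[0.0,0.0,-0.07],[0.0,0.0,-0.08],[0.0,0.0,-0.07]]
[[-0.88,-0.09,0.0]]
[[0.0,0.0,-0.08]]
end [ 555.7 -354.1  115. ]
```

Emit:
jog_arm(
  translation=[
    [-0.04,0.02,0.6],
    [0,0,0.6],
    [0,0,0.6],
    [0,0,0.03],
    [0,0,0],
  ],
  turn=[
    [0,0,0],
    [0,0,0],
    [0,0,0],
    [0,0,0],
    [0,0,0],
  ],
  grip=[0,0,0,0,0],
)

```text
clock: 11.55
tcp_pos: [550.2, -223.5, 21.7]
ee_rot: [-0.001, 0.692, 0.722, -0.0]
wrist_force: [0.1, 0.6, -0.4]
width: 85.2
grasp_force: 0.0
```

Emit:
jog_arm(
  translation=[
    [0,0,0],
    [0,0,0],
    [0,0,0],
    [0,0,0],
    [0,0,0],
  ],
  turn=[
    [0,0,0],
    [0,0,0],
    [0,0,0],
    [0,0,0],
    [0,0,0],
  ],
  grip=[0.5,0.5,0.5,0.5,0.5],
)

```text
clock: 12.05
tcp_pos: [550.1, -225.1, 24.6]
ee_rot: [-0.0, 0.693, 0.721, -0.001]
wrist_force: [-6.8, 0.4, 7.7]
width: 61.8
grasp_force: 27.6
```

Gripped roll 2; lift, carry and settle.

Emit:
jog_arm(
  translation=[
    [0,0,-0.79],
    [0,0,-0.79],
    [0,0,-0.79],
    [0.92,0.12,0],
    [0.92,0.12,0],
  ],
  turn=[
    [0,0,0],
    [0,0,0],
    [0,0,0],
    [0,0,0.09],
    [0,0,0.09],
  ],
  grip=[0.5,0.5,0.5,0.5,0.5],
)

```text
clock: 12.55
tcp_pos: [561.1, -133.0, 145.1]
ee_rot: [0.003, 0.7, 0.714, 0.002]
wrist_force: [0.2, 1.3, -1.6]
width: 61.9
grasp_force: 29.0
```

Emit:
jog_arm(
  translation=[
    [0.92,0.11,0],
    [0.92,0.1,0],
    [0.92,0.1,0],
    [0.92,0.09,0],
    [0.93,0.08,0],
  ],
  turn=[
    [0,0,0.09],
    [0,0,0.09],
    [0,0,0.09],
    [0,0,0.09],
    [0,0,0.1],
  ],
  grip=[0.5,0.5,0.5,0.5,0.5],
)

```text
clock: 13.05
tcp_pos: [581.7, 100.2, 142.6]
ee_rot: [0.001, 0.713, 0.701, 0.001]
wrist_force: [0.4, 0.5, -1.2]
width: 62.0
grasp_force: 29.0
```

Emit:
jog_arm(
  translation=[
    [0.92,0.07,0],
    [0.93,0.06,0],
    [0,0,0.5],
    [0,0,0.5],
    [0,0,0.4],
  ],
  turn=[
    [0,0,0.09],
    [0,0,0.1],
    [0,0,0],
    [0,0,0],
    [0,0,0],
  ],
  grip=[0.5,0.5,0.5,0.5,0.5],
)

```text
clock: 13.55
tcp_pos: [589.6, 191.5, 71.0]
ee_rot: [0.0, 0.718, 0.696, 0.001]
wrist_force: [-0.3, -1.0, -0.5]
width: 61.7
grasp_force: 29.0
```

Emit:
jog_arm(
  translation=[
    [0,0,0],
    [0,0,0],
  ],
  turn=[
    [0,0,0],
    [0,0,0],
  ],
  grip=[0.5,0.5],
)

```text
clock: 13.75
tcp_pos: [589.9, 190.7, 71.8]
ee_rot: [0.0, 0.718, 0.696, 0.001]
wrist_force: [0.1, 0.6, -0.4]
width: 61.9
grasp_force: 28.9
```

```bash
python3 -c "
from rp import *
plan([(dw(0,34.5,46),D['a'],9,1)])"
```

```text
t 13.75 p [589.9 190.7  71.8] w 61.9 F [ 0.1  0.6 -0.4] j [0.23 0.2  1.84 0.   1.09 0.26]
[[0.0,-0.0,0.17],[0.0,-0.0,0.17],[0.0,-0.0,0.18],[0,0,0]]
[[0.0,-0.0,-0.0],[0.01,-0.0,-0.0],[0.0,-0.0,-0.0],[0,0,0]]
end [589.9 190.7  45.8]
```

Very accurate. Lower to about 45, release, retreat to z 115 and travel to roll 3.

Emit:
jog_arm(
  translation=[
    [0,0,0.17],
    [0,0,0.17],
    [0,0,0.17],
    [0,0,0.03],
    [0,0,0],
  ],
  turn=[
    [0,0,0],
    [0,0,0],
    [0,0,0],
    [0,0,0],
    [0,0,0],
  ],
  grip=[0.5,0.5,0.5,0.5,0.5],
)

```text
clock: 14.25
tcp_pos: [589.8, 190.5, 44.6]
ee_rot: [0.0, 0.718, 0.696, -0.0]
wrist_force: [-2.1, -0.9, 5.8]
width: 61.7
grasp_force: 29.2
```

Emit:
jog_arm(
  translation=[
    [0,0,0],
    [0,0,0],
    [0,0,0],
    [0,0,-0.5],
    [0,0,-0.9],
  ],
  turn=[
    [0,0,0],
    [0,0,0],
    [0,0,0],
    [0,0,0],
    [0,0,0],
  ],
  grip=[0.2,0,0,0,0],
)

```text
clock: 14.75
tcp_pos: [586.1, 189.8, 109.4]
ee_rot: [-0.002, 0.718, 0.696, -0.004]
wrist_force: [0.4, 0.8, 0.2]
width: 85.5
grasp_force: 0.0
```

Emit:
jog_arm(
  translation=[
    [-0.92,-0.05,0],
    [-0.93,-0.05,0],
    [-0.92,-0.06,0],
    [-0.92,-0.06,0],
    [-0.92,-0.07,0],
  ],
  turn=[
    [0,0,-0.08],
    [0,0,-0.08],
    [0,0,-0.08],
    [0,0,-0.08],
    [0,0,-0.08],
  ],
  grip=[0,0,0,0,0],
)

```text
clock: 15.25
tcp_pos: [570.2, -41.2, 113.5]
ee_rot: [0.0, 0.706, 0.708, 0.0]
wrist_force: [1.5, 0.5, -0.8]
width: 85.5
grasp_force: 0.0
```

Emit:
jog_arm(
  translation=[
    [-0.92,-0.08,0],
    [-0.93,-0.08,0],
    [-0.92,-0.09,0],
    [-0.92,-0.1,0],
    [-0.93,-0.11,0],
  ],
  turn=[
    [0,0,-0.09],
    [0,0,-0.08],
    [0,0,-0.09],
    [0,0,-0.08],
    [0,0,-0.09],
  ],
  grip=[0,0,0,0,0],
)

```text
clock: 15.75
tcp_pos: [551.3, -272.8, 113.4]
ee_rot: [0.0, 0.693, 0.721, 0.0]
wrist_force: [-0.2, -0.5, -0.5]
width: 85.7
grasp_force: 0.0
```

Emit:
jog_arm(
  translation=[
    [0,0,0],
    [0,0,0],
    [0,0,0],
  ],
  turn=[
    [0,0,0],
    [0,0,0],
    [0,0,0],
  ],
  grip=[0,0,0],
)

```text
clock: 16.05
tcp_pos: [551.6, -270.0, 113.1]
ee_rot: [-0.0, 0.693, 0.721, 0.0]
wrist_force: [0.6, 0.9, -0.2]
width: 85.7
grasp_force: 0.0
```

Run:
```python
from rp import *
pick(2)
s=save('scene','s7')
```

```text
t 16.05 p [ 551.6 -270.   113.1] w 85.7 F [ 0.6  0.9 -0.2] j [-0.54  0.15  1.83  0.    1.16 -0.58]
[[-0.01,0.02,-0.04],[0.0,-0.0,0.62],[0.0,-0.0,0.62],[0.0,-0.0,0.62],[0,0,0]]
[[-0.01,-0.01,0.01],[0.0,0.0,-0.0],[0.0,0.0,-0.0],[0.0,0.0,-0.0],[0,0,0]]
end [ 552.7 -270.5   22.1]
```

Emit:
jog_arm(
  translation=[
    [0,0.01,0.6],
    [0,0,0.6],
    [0,0,0.6],
    [0,0,0.02],
    [0,0,0],
  ],
  turn=[
    [0,0,0],
    [0,0,0],
    [0,0,0],
    [0,0,0],
    [0,0,0],
  ],
  grip=[0,0,0,0,0],
)

```text
clock: 16.6
tcp_pos: [552.2, -269.6, 22.3]
ee_rot: [-0.001, 0.692, 0.722, -0.0]
wrist_force: [0.5, -0.0, 0.3]
width: 85.3
grasp_force: 0.0
```

Emit:
jog_arm(
  translation=[
    [0,0,0],
    [0,0,0],
    [0,0,0],
    [0,0,0],
    [0,0,0],
  ],
  turn=[
    [0,0,0],
    [0,0,0],
    [0,0,0],
    [0,0,0],
    [0,0,0],
  ],
  grip=[0.5,0.5,0.5,0.5,0.5],
)

```text
clock: 17.1
tcp_pos: [552.1, -271.8, 25.3]
ee_rot: [0.0, 0.693, 0.721, -0.001]
wrist_force: [-6.1, -0.3, 6.8]
width: 61.8
grasp_force: 27.9
```

Emit:
jog_arm(
  translation=[
    [0,0,-0.79],
    [0,0,-0.79],
    [0,0,-0.79],
    [0.85,0.11,0],
    [0.86,0.1,0],
  ],
  turn=[
    [0,0,0],
    [0,0,0],
    [0,0,0],
    [0,0,0.08],
    [0,0,0.08],
  ],
  grip=[0.5,0.5,0.5,0.5,0.5],
)

```text
clock: 17.6
tcp_pos: [561.6, -185.9, 145.7]
ee_rot: [0.004, 0.699, 0.715, 0.001]
wrist_force: [-0.2, -0.1, -1.3]
width: 61.6
grasp_force: 28.8
```

Emit:
jog_arm(
  translation=[
    [0.86,0.09,0],
    [0.86,0.09,0],
    [0.86,0.08,0],
    [0.86,0.08,0],
    [0.85,0.07,0],
  ],
  turn=[
    [0,0,0.08],
    [0,0,0.08],
    [0,0,0.08],
    [0,0,0.09],
    [0,0,0.08],
  ],
  grip=[0.5,0.5,0.5,0.5,0.5],
)

```text
clock: 18.1
tcp_pos: [578.1, 31.4, 143.1]
ee_rot: [0.001, 0.711, 0.704, 0.001]
wrist_force: [0.6, -0.1, -0.4]
width: 61.8
grasp_force: 28.8
```

Emit:
jog_arm(
  translation=[
    [0.86,0.06,0],
    [0.86,0.06,0],
    [0.85,0.05,0],
    [0,0,0.5],
    [0,0,0.5],
  ],
  turn=[
    [0,0,0.09],
    [0,0,0.08],
    [0,0,0.09],
    [0,0,0],
    [0,0,0],
  ],
  grip=[0.5,0.5,0.5,0.5,0.5],
)

```text
clock: 18.6
tcp_pos: [589.9, 160.0, 93.6]
ee_rot: [0.002, 0.717, 0.697, 0.002]
wrist_force: [0.1, -0.6, -1.3]
width: 62.0
grasp_force: 28.8
```

Emit:
jog_arm(
  translation=[
    [0,0,0.4],
    [0,0,0],
    [0,0,0],
  ],
  turn=[
    [0,0,0],
    [0,0,0],
    [0,0,0],
  ],
  grip=[0.5,0.5,0.5],
)

```text
clock: 18.9
tcp_pos: [588.7, 158.0, 72.3]
ee_rot: [0.0, 0.718, 0.696, 0.001]
wrist_force: [-0.5, -0.3, -0.3]
width: 62.0
grasp_force: 28.7
```

```bash
python3 -c "
from rp import *
plan([(dw(0,2,46),D['a'],9,1)])"
```

```text
t 18.9 p [588.7 158.   72.3] w 62.0 F [-0.5 -0.3 -0.3] j [0.17 0.18 1.87 0.   1.09 0.21]
[[0.0,-0.0,0.18],[0.0,-0.0,0.17],[0.01,0.0,0.18],[0,0,0]]
[[0.0,-0.0,-0.0],[0.01,-0.0,-0.0],[0.0,-0.0,-0.0],[0,0,0]]
end [588.8 158.5  45.8]
```

Emit:
jog_arm(
  translation=[
    [0,0,0.18],
    [0,0,0.17],
    [0,0,0.17],
    [0,0,0.03],
    [0,0,0],
  ],
  turn=[
    [0,0,0],
    [0,0,0],
    [0,0,0],
    [0,0,0],
    [0,0,0],
  ],
  grip=[0.5,0.5,0.5,0.5,0.5],
)

```text
clock: 19.4
tcp_pos: [588.8, 158.0, 45.1]
ee_rot: [0.0, 0.719, 0.695, 0.0]
wrist_force: [-3.3, -1.3, 8.1]
width: 61.7
grasp_force: 29.4
```

Emit:
jog_arm(
  translation=[
    [0,0,0],
    [0,0,0],
    [0,0,0],
    [0,0,-0.5],
    [0,0,-0.9],
  ],
  turn=[
    [0,0,0],
    [0,0,0],
    [0,0,0],
    [0,0,0],
    [0,0,0],
  ],
  grip=[0.2,0,0,0,0],
)

```text
clock: 19.9
tcp_pos: [584.8, 157.3, 109.3]
ee_rot: [-0.003, 0.718, 0.696, -0.004]
wrist_force: [0.7, -0.3, -0.3]
width: 85.5
grasp_force: 0.0
```

Emit:
jog_arm(
  translation=[
    [-0.86,-0.04,0],
    [-0.86,-0.04,0],
    [-0.86,-0.05,0],
    [-0.85,-0.05,0],
    [-0.86,-0.06,0],
  ],
  turn=[
    [0,0,-0.08],
    [0,0,-0.07],
    [0,0,-0.08],
    [0,0,-0.07],
    [0,0,-0.08],
  ],
  grip=[0,0,0,0,0],
)

```text
clock: 20.4
tcp_pos: [571.7, -57.8, 113.4]
ee_rot: [0.0, 0.707, 0.708, 0.0]
wrist_force: [1.2, -0.8, -0.3]
width: 85.3
grasp_force: 0.0
```

Emit:
jog_arm(
  translation=[
    [-0.85,-0.06,0],
    [-0.85,-0.07,0],
    [-0.86,-0.07,0],
    [-0.85,-0.08,0],
    [-0.85,-0.09,0],
  ],
  turn=[
    [0,0,-0.07],
    [0,0,-0.08],
    [0,0,-0.07],
    [0,0,-0.08],
    [0,0,-0.07],
  ],
  grip=[0,0,0,0,0],
)

```text
clock: 20.9
tcp_pos: [556.1, -271.3, 113.3]
ee_rot: [-0.0, 0.695, 0.719, 0.0]
wrist_force: [0.3, 0.2, -0.3]
width: 85.6
grasp_force: 0.0
```

Emit:
jog_arm(
  translation=[
    [-0.86,-0.09,0],
    [0,0,0],
    [0,0,0],
    [0,0,0],
  ],
  turn=[
    [0,0,-0.08],
    [0,0,0],
    [0,0,0],
    [0,0,0],
  ],
  grip=[0,0,0,0],
)

```text
clock: 21.3
tcp_pos: [553.4, -311.7, 113.1]
ee_rot: [-0.001, 0.693, 0.721, 0.0]
wrist_force: [0.2, 0.9, 0.1]
width: 85.5
grasp_force: 0.0
```

Run:
```python
from rp import *
pick(3)
s=save('scene','s8'); ys,v=rolls(s,False); print(' '.join(f'{int(y)}:{int(a)}' for y,a in zip(ys,v) if int(y)%2==0 and y<-285))
```

```text
t 21.3 p [ 553.4 -311.7  113.1] w 85.5 F [0.2 0.9 0.1] j [-0.6   0.19  1.78  0.    1.17 -0.64]
[[-0.01,0.02,-0.04],[0.0,-0.0,0.62],[0.0,-0.0,0.62],[0.0,-0.01,0.62],[0,0,0]]
[[-0.01,-0.01,0.01],[0.0,0.0,-0.0],[0.0,0.0,-0.0],[0.0,0.0,-0.0],[0,0,0]]
end [ 553.9 -312.2   22.1]
-286:28 -288:27 -290:21 -292:13 -294:10 -296:11 -298:10 -300:9 -302:13 -304:18 -306:21 -308:111 -310:192 -312:211 -314:211 -316:210 -318:211 -320:211 -322:204 -324:149 -326:85 -328:63 -330:60 -332:63 -334:65 -336:69 -338:111 -340:185 -342:209 -344:211 -346:211 -348:211 -350:211 -352:211 -354:211 -356:212 -358:211 -360:211 -362:211 -364:207 -366:151 -368:79 -370:61 -372:62 -374:64 -376:63 -378:64 -380:66 -382:66 -384:68
```

Emit:
jog_arm(
  translation=[
    [0,0.01,0.6],
    [0,0,0.6],
    [0,0,0.6],
    [0,0,0.02],
    [0,0,0],
  ],
  turn=[
    [0,0,0],
    [0,0,0],
    [0,0,0],
    [0,0,0],
    [0,0,0],
  ],
  grip=[0,0,0,0,0],
)

```text
clock: 21.85
tcp_pos: [553.9, -311.4, 22.3]
ee_rot: [-0.001, 0.692, 0.722, -0.0]
wrist_force: [0.3, 0.2, 1.1]
width: 85.4
grasp_force: 0.0
```

Emit:
jog_arm(
  translation=[
    [0,0,0],
    [0,0,0],
    [0,0,0],
    [0,0,0],
    [0,0,0],
  ],
  turn=[
    [0,0,0],
    [0,0,0],
    [0,0,0],
    [0,0,0],
    [0,0,0],
  ],
  grip=[0.5,0.5,0.5,0.5,0.5],
)

```text
clock: 22.35
tcp_pos: [553.8, -313.5, 25.5]
ee_rot: [0.0, 0.693, 0.721, -0.001]
wrist_force: [-7.4, 1.3, 6.6]
width: 61.8
grasp_force: 28.1
```

Emit:
jog_arm(
  translation=[
    [0,0,-0.79],
    [0,0,-0.79],
    [0,0,-0.79],
    [0.87,0.1,0],
    [0.87,0.1,0],
  ],
  turn=[
    [0,0,0],
    [0,0,0],
    [0,0,0],
    [0,0,0.08],
    [0,0,0.08],
  ],
  grip=[0.5,0.5,0.5,0.5,0.5],
)

```text
clock: 22.85
tcp_pos: [562.7, -226.2, 145.9]
ee_rot: [0.004, 0.699, 0.715, 0.001]
wrist_force: [0.9, 0.4, -0.9]
width: 62.0
grasp_force: 28.4
```

Emit:
jog_arm(
  translation=[
    [0.87,0.09,0],
    [0.88,0.08,0],
    [0.88,0.08,0],
    [0.88,0.07,0],
    [0.88,0.07,0],
  ],
  turn=[
    [0,0,0.08],
    [0,0,0.08],
    [0,0,0.08],
    [0,0,0.09],
    [0,0,0.08],
  ],
  grip=[0.5,0.5,0.5,0.5,0.5],
)

```text
clock: 23.35
tcp_pos: [578.3, -3.9, 143.2]
ee_rot: [0.001, 0.711, 0.704, 0.001]
wrist_force: [0.8, -0.1, -0.7]
width: 62.2
grasp_force: 28.4
```

Emit:
jog_arm(
  translation=[
    [0.87,0.06,0],
    [0.88,0.05,0],
    [0.87,0.04,0],
    [0,0,0.5],
    [0,0,0.5],
  ],
  turn=[
    [0,0,0.09],
    [0,0,0.08],
    [0,0,0.09],
    [0,0,0],
    [0,0,0],
  ],
  grip=[0.5,0.5,0.5,0.5,0.5],
)

```text
clock: 23.85
tcp_pos: [589.3, 127.3, 93.8]
ee_rot: [0.002, 0.717, 0.697, 0.002]
wrist_force: [0.2, -0.3, -1.6]
width: 61.8
grasp_force: 28.4
```

Emit:
jog_arm(
  translation=[
    [0,0,0.4],
    [0,0,0],
    [0,0,0],
  ],
  turn=[
    [0,0,0],
    [0,0,0],
    [0,0,0],
  ],
  grip=[0.5,0.5,0.5],
)

```text
clock: 24.15
tcp_pos: [588.0, 125.3, 72.4]
ee_rot: [0.0, 0.718, 0.696, 0.001]
wrist_force: [-0.5, -0.4, -0.5]
width: 62.1
grasp_force: 28.3
```

```bash
python3 -c "
from rp import *
plan([(dw(0,-30.5,46),D['a'],9,1)])"
```

```text
t 24.15 p [588.  125.3  72.4] w 62.1 F [-0.5 -0.4 -0.5] j [0.12 0.17 1.89 0.   1.09 0.15]
[[0.0,-0.0,0.18],[0.01,-0.0,0.17],[0.0,-0.01,0.18],[0,0,0]]
[[0.01,-0.0,-0.0],[0.0,-0.0,-0.0],[0.01,-0.0,-0.0],[0,0,0]]
end [587.5 125.8  45.9]
```

Emit:
jog_arm(
  translation=[
    [0,0,0.18],
    [0,-0.01,0.17],
    [0,0,0.17],
    [0,0,0.02],
    [0,0,0],
  ],
  turn=[
    [0,0,0],
    [0,0,0],
    [0,0,0],
    [0,0,0],
    [0,0,0],
  ],
  grip=[0.5,0.5,0.5,0.5,0.5],
)

```text
clock: 24.65
tcp_pos: [587.7, 125.2, 45.3]
ee_rot: [0.0, 0.718, 0.696, 0.0]
wrist_force: [-2.4, 0.6, 5.1]
width: 61.7
grasp_force: 29.1
```

Emit:
jog_arm(
  translation=[
    [0,0,0],
    [0,0,0],
    [0,0,0],
    [0,0,-0.5],
    [0,0,-0.9],
  ],
  turn=[
    [0,0,0],
    [0,0,0],
    [0,0,0],
    [0,0,0],
    [0,0,0],
  ],
  grip=[0.2,0,0,0,0],
)

```text
clock: 25.15
tcp_pos: [583.5, 124.8, 109.9]
ee_rot: [-0.003, 0.718, 0.696, -0.004]
wrist_force: [-0.5, 0.5, -0.3]
width: 85.7
grasp_force: 0.0
```

Emit:
jog_arm(
  translation=[
    [-0.87,-0.03,0],
    [-0.87,-0.04,0],
    [-0.87,-0.04,0],
    [-0.87,-0.05,0],
    [-0.88,-0.05,0],
  ],
  turn=[
    [0,0,-0.08],
    [0,0,-0.07],
    [0,0,-0.08],
    [0,0,-0.07],
    [0,0,-0.08],
  ],
  grip=[0,0,0,0,0],
)

```text
clock: 25.65
tcp_pos: [571.8, -94.0, 113.9]
ee_rot: [-0.0, 0.707, 0.708, 0.0]
wrist_force: [0.6, 0.0, -0.1]
width: 85.2
grasp_force: 0.0
```

Emit:
jog_arm(
  translation=[
    [-0.87,-0.06,0],
    [-0.87,-0.06,0],
    [-0.88,-0.07,0],
    [-0.87,-0.08,0],
    [-0.87,-0.08,0],
  ],
  turn=[
    [0,0,-0.07],
    [0,0,-0.08],
    [0,0,-0.07],
    [0,0,-0.08],
    [0,0,-0.07],
  ],
  grip=[0,0,0,0,0],
)

```text
clock: 26.15
tcp_pos: [557.3, -312.4, 113.7]
ee_rot: [-0.0, 0.695, 0.719, 0.0]
wrist_force: [0.2, 0.1, 0.8]
width: 85.4
grasp_force: 0.0
```

Emit:
jog_arm(
  translation=[
    [-0.88,-0.09,0],
    [0,0,0],
    [0,0,0],
    [0,0,0],
  ],
  turn=[
    [0,0,-0.08],
    [0,0,0],
    [0,0,0],
    [0,0,0],
  ],
  grip=[0,0,0,0],
)

```text
clock: 26.55
tcp_pos: [554.6, -353.8, 113.5]
ee_rot: [-0.001, 0.693, 0.721, 0.0]
wrist_force: [-0.5, 0.1, 0.1]
width: 85.8
grasp_force: 0.0
```

Run:
```python
from rp import *
pick(4)
s=save('scene','s9')
```

```text
t 26.55 p [ 554.6 -353.8  113.5] w 85.8 F [-0.5  0.1  0.1] j [-0.65  0.24  1.73  0.    1.18 -0.69]
[[-0.0,0.02,-0.03],[-0.0,0.0,0.62],[-0.0,0.0,0.62],[-0.0,0.0,0.62],[0,0,0]]
[[-0.01,-0.01,0.01],[0.0,-0.0,-0.0],[0.0,-0.0,-0.0],[0.0,-0.0,-0.0],[0,0,0]]
end [ 555.6 -353.8   22. ]
```

Emit:
jog_arm(
  translation=[
    [0,0.01,0.61],
    [0,0,0.6],
    [0,0,0.6],
    [0,0,0.02],
    [0,0,0],
  ],
  turn=[
    [0,0,0],
    [0,0,0],
    [0,0,0],
    [0,0,0],
    [0,0,0],
  ],
  grip=[0,0,0,0,0],
)

```text
clock: 27.1
tcp_pos: [555.2, -353.5, 22.2]
ee_rot: [-0.001, 0.692, 0.722, -0.0]
wrist_force: [0.4, -1.0, 0.1]
width: 85.6
grasp_force: 0.0
```

Emit:
jog_arm(
  translation=[
    [0,0,0],
    [0,0,0],
    [0,0,0],
    [0,0,0],
    [0,0,0],
  ],
  turn=[
    [0,0,0],
    [0,0,0],
    [0,0,0],
    [0,0,0],
    [0,0,0],
  ],
  grip=[0.5,0.5,0.5,0.5,0.5],
)

```text
clock: 27.6
tcp_pos: [555.5, -355.6, 25.5]
ee_rot: [0.001, 0.693, 0.721, -0.0]
wrist_force: [-3.9, 1.7, 4.7]
width: 61.7
grasp_force: 27.7
```

Emit:
jog_arm(
  translation=[
    [0,0,-0.79],
    [0,0,-0.79],
    [0,0,-0.79],
    [0.89,0.1,0],
    [0.89,0.09,0],
  ],
  turn=[
    [0,0,0],
    [0,0,0],
    [0,0,0],
    [0,0,0.08],
    [0,0,0.08],
  ],
  grip=[0.5,0.5,0.5,0.5,0.5],
)

```text
clock: 28.1
tcp_pos: [563.3, -266.6, 145.8]
ee_rot: [0.004, 0.699, 0.715, 0.001]
wrist_force: [-0.0, 1.4, -1.6]
width: 61.8
grasp_force: 28.4
```

Emit:
jog_arm(
  translation=[
    [0.89,0.08,0],
    [0.9,0.08,0],
    [0.9,0.07,0],
    [0.9,0.07,0],
    [0.9,0.06,0],
  ],
  turn=[
    [0,0,0.08],
    [0,0,0.08],
    [0,0,0.08],
    [0,0,0.09],
    [0,0,0.08],
  ],
  grip=[0.5,0.5,0.5,0.5,0.5],
)

```text
clock: 28.6
tcp_pos: [577.4, -39.2, 143.1]
ee_rot: [0.001, 0.711, 0.704, 0.001]
wrist_force: [0.9, -0.1, -0.0]
width: 61.9
grasp_force: 28.4
```

Emit:
jog_arm(
  translation=[
    [0.89,0.05,0],
    [0.9,0.05,0],
    [0.89,0.04,0],
    [0,0,0.1],
    [0,0,0.3],
  ],
  turn=[
    [0,0,0.09],
    [0,0,0.08],
    [0,0,0.09],
    [0,0,0],
    [0,0,0],
  ],
  grip=[0.5,0.5,0.5,0.5,0.5],
)

```text
clock: 29.1
tcp_pos: [588.0, 94.0, 123.9]
ee_rot: [0.002, 0.718, 0.696, 0.002]
wrist_force: [0.7, -0.2, -0.8]
width: 62.3
grasp_force: 28.4
```

Emit:
jog_arm(
  translation=[
    [0,0,0.5],
    [0,0,0.5],
    [0,0,0],
    [0,0,0],
  ],
  turn=[
    [0,0,0],
    [0,0,0],
    [0,0,0],
    [0,0,0],
  ],
  grip=[0.5,0.5,0.5,0.5],
)

```text
clock: 29.5
tcp_pos: [585.7, 91.8, 70.6]
ee_rot: [-0.0, 0.719, 0.695, -0.001]
wrist_force: [-0.3, -0.4, -1.5]
width: 61.7
grasp_force: 28.3
```

```bash
python3 -c "
from rp import *
plan([(dw(0,-62.5,46),D['a'],9,1)])"
```

```text
t 29.5 p [585.7  91.8  70.6] w 61.7 F [-0.3 -0.4 -1.5] j [ 0.06  0.15  1.91 -0.    1.09  0.1 ]
[[0.02,0.01,0.16],[0.01,0.0,0.17],[0.02,0.01,0.16],[0,0,0]]
[[-0.01,0.0,-0.01],[-0.0,0.0,-0.01],[-0.01,0.0,-0.0],[0,0,0]]
end [586.8  94.2  46.1]
```

Emit:
jog_arm(
  translation=[
    [0.02,0.01,0.16],
    [0.02,0.01,0.17],
    [0,0,0.16],
    [0,0,0.02],
    [0,0,0],
  ],
  turn=[
    [0,0,0],
    [0,0,0],
    [0,0,0],
    [0,0,0],
    [0,0,0],
  ],
  grip=[0.5,0.5,0.5,0.5,0.5],
)

```text
clock: 30.0
tcp_pos: [586.6, 95.1, 45.7]
ee_rot: [-0.001, 0.718, 0.696, -0.001]
wrist_force: [-3.0, -0.4, 4.9]
width: 61.9
grasp_force: 29.0
```

Emit:
jog_arm(
  translation=[
    [0,0,0],
    [0,0,0],
    [0,0,0],
    [0,0,-0.3],
    [0,0,-0.9],
  ],
  turn=[
    [0,0,0],
    [0,0,0],
    [0,0,0],
    [0,0,0],
    [0,0,0],
  ],
  grip=[0.2,0,0,0,0],
)

```text
clock: 30.5
tcp_pos: [583.4, 94.6, 101.6]
ee_rot: [-0.003, 0.718, 0.696, -0.004]
wrist_force: [1.0, 1.1, 0.6]
width: 85.5
grasp_force: 0.0
```

Emit:
jog_arm(
  translation=[
    [0,0,-0.8],
    [-0.9,-0.2,0],
    [-0.9,-0.2,0],
    [-0.9,-0.2,0],
    [-0.9,-0.2,0],
  ],
  turn=[
    [0,0,0],
    [0,0,0],
    [0,0,0],
    [0,0,0],
    [0,0,0],
  ],
  grip=[0,0,0,0,0],
)

```text
clock: 31.0
tcp_pos: [541.2, -85.2, 147.2]
ee_rot: [0.001, 0.718, 0.696, 0.001]
wrist_force: [-0.5, -1.4, -0.9]
width: 85.4
grasp_force: 0.0
```

Emit:
jog_arm(
  translation=[
    [0,-0.9,0],
    [0,-0.9,0],
    [0,0,0],
    [0,0,0],
    [0,0,0],
  ],
  turn=[
    [0,0,0],
    [0,0,0],
    [0,0,0],
    [0,0,0],
    [0,0,0],
  ],
  grip=[0,0,0,0,0],
)

```text
clock: 31.5
tcp_pos: [452.8, -81.0, 147.2]
ee_rot: [0.001, 0.718, 0.696, 0.001]
wrist_force: [0.9, 0.2, 0.8]
width: 85.5
grasp_force: 0.0
```

Run:
```python
from rp import *
p,r=cur(); print(p.round(1))
b=save('wrist','w10')['pixels'][:,:,::-1]
a=save('scene','s10')['pixels'][110:260,230:430,::-1]
t=save('top','t10')
a=cv2.resize(a,(533,400),interpolation=cv2.INTER_CUBIC); cv2.imwrite('pics/c10.png',np.vstack([cv2.resize(b,(640,400))[:240],cv2.resize(a,(640,480))])[:600])
```

```text
[452.8 -81.  147.2]
```

View pics/c10.png

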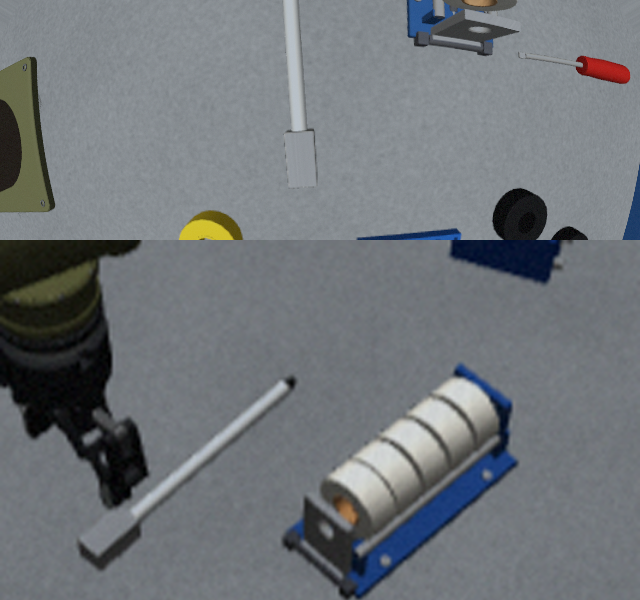

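Run:
```python
from rp import *
s=load('w10')
c=A([at(s,u,v,26,True) for u,v in [(285,131),(314,130),(317,186),(288.5,187)]]); print(c.round(1), 'centre',c.mean(0).round(1))
d=(c[0]+c[1]-c[2]-c[3])/2; print('len',np.linalg.norm(d).round(1),'yaw',np.arctan2(-d[0],d[1]).round(3))
# rod centreline from brightness in wrist image (z=13..20)
g=s['pixels'].astype(float).mean(2)
pts=[]
for v in (10,30,50,70,90,110,122):
    row=g[v,270:325]; m=np.where(row>row.max()*.5+np.median(row)*.5)[0]; u=270+(m.min()+m.max())/2; w=at(s,u,v,17,True); pts.append(w[:2]); 
pts=A(pts); k=np.polyfit(pts[:,1],pts[:,0],1); print(pts.round(1).tolist(),k)
# scene rod
sc=load('s10'); im=sc['pixels']
f=lambda u,v,z: at(sc,230+u*200/640,110+(v-240)*150/480,z).round(1)
print('tip',f(291,382,13),'rodbase',f(138,510,13),'gripTop corners',f(79,548,26),f(98,556,26),f(110,507,26),f(140,524,26))
```

```text
[[427.5 -29.6  26. ]
 [452.3 -29.8  26. ]
 [453.2 -79.7  26. ]
 [427.7 -79.8  26. ]] centre [440.2 -54.7  26. ]
len 50.1 yaw 0.012
[[434.5, 78.9], [435.3, 59.9], [435.6, 41.4], [435.8, 23.4], [436.9, 5.5], [437.1, -12.2], [437.5, -23.0]] [-2.87291012e-02  4.36819998e+02]
tip [434.1 178.8  13. ] rodbase [437.9 -17.1  13. ] gripTop corners [437.8 -83.5  26. ] [455.3 -77.6  26. ] [425.5 -37.1  26. ] [456.9 -30.9  26. ]
```

Run:
```python
from rp import *
plan([([440,-54.7,60],.027,40),([440,-54.7,4],.027,20,2)])
```

```text
t 31.65 p [452.7 -80.8 146.4] w 85.5 F [-0.4  0.  -1. ] j [-0.29 -0.24  2.15 -0.    1.24 -0.26]
[[0.17,-0.09,0.58],[0.17,-0.09,0.57],[0.18,-0.08,0.58],[-0.0,-0.0,0.37],[-0.0,-0.0,0.37]]
[[0.0,0.0,-0.22],[0.01,0.0,-0.23],[0.0,0.0,-0.22],[0.0,0.0,-0.0],[0.0,0.0,-0.0]]
[[-0.0,-0.0,0.38],[0,0,0],[0,0,0]]
[[0.0,0.0,-0.0],[0,0,0],[0,0,0]]
end [440.1 -54.7   3.8]
```

Emit:
jog_arm(
  translation=[
    [0.17,-0.09,0.58],
    [0.17,-0.09,0.57],
    [0.18,-0.08,0.58],
    [0,0,0.37],
    [0,0,0.37],
  ],
  turn=[
    [0,0,-0.22],
    [0,0,-0.23],
    [0,0,-0.22],
    [0,0,0],
    [0,0,0],
  ],
  grip=[0,0,0,0,0],
)

```text
clock: 32.15
tcp_pos: [439.1, -54.1, 21.0]
ee_rot: [-0.0, 0.697, 0.717, -0.0]
wrist_force: [0.1, -0.1, 0.2]
width: 85.2
grasp_force: 0.0
```

Emit:
jog_arm(
  translation=[
    [0,0,0.3],
    [0,0,0.06],
    [0,0,0],
    [0,0,0],
  ],
  turn=[
    [0,0,0],
    [0,0,0],
    [0,0,0],
    [0,0,0],
  ],
  grip=[0,0,0,0],
)

```text
clock: 32.55
tcp_pos: [439.8, -54.7, 4.9]
ee_rot: [0.001, 0.698, 0.716, 0.0]
wrist_force: [0.3, -0.6, -0.4]
width: 85.3
grasp_force: 0.0
```

Emit:
jog_arm(
  translation=[
    [0,0,0],
    [0,0,0],
    [0,0,0],
    [0,0,0],
    [0,0,0],
  ],
  turn=[
    [0,0,0],
    [0,0,0],
    [0,0,0],
    [0,0,0],
    [0,0,0],
  ],
  grip=[0.2,0.4,0.6,0.75,0.75],
  grip_force=40,
)

```text
clock: 33.05
tcp_pos: [439.0, -54.7, 4.5]
ee_rot: [0.0, 0.698, 0.716, 0.0]
wrist_force: [-2.4, -0.2, 3.6]
width: 25.4
grasp_force: 41.2
```

Emit:
jog_arm(
  translation=[
    [0,0,0],
    [0,0,0],
    [0,0,0],
    [0,0,0],
    [0,0,0],
  ],
  turn=[
    [0,0,0],
    [0,0,0],
    [0,0,0],
    [0,0,0],
    [0,0,0],
  ],
  grip=[0.8,0.8,0.8,0.8,0.8],
  grip_force=80,
)

```text
clock: 33.55
tcp_pos: [439.2, -54.7, 4.7]
ee_rot: [0.0, 0.698, 0.716, 0.0]
wrist_force: [-1.4, -0.9, 6.0]
width: 24.3
grasp_force: 79.8
```

Run:
```python
from rp import *
p,r=cur(); s=env.read_state(); print(p.round(2),r.as_matrix().round(4).tolist(),s['wrist_force'].round(1),s['wrist_torque'].round(2),s['width'])
save('wrist','w11')
```

```text
[439.23 -54.73   4.66] [[-0.0261, 0.9997, 0.0008], [0.9997, 0.0261, -0.0003], [-0.0003, 0.0008, -1.0]] [-1.4 -0.9  6. ] [-0.04  0.24  0.05] 24.291915958686648
```

Run:
```python
from rp import *
p,_=cur()
plan([([p[0],p[1],100],None,30),(dw(0,-360,100),D['a'],25,3)])
```

```text
t 33.6 p [439.2 -54.8   4.7] w 24.3 F [-0.9 -0.4  5.7] j [-0.25 -0.07  2.27 -0.    0.94 -0.27]
[[-0.0,0.0,-0.48],[-0.0,0.0,-0.48],[-0.0,0.0,-0.47],[-0.0,0.0,-0.48],[-0.34,0.3,0.0]]
[[0.0,0.0,-0.0],[0.0,0.0,-0.0],[0.0,0.0,-0.0],[0.01,0.0,-0.0],[-0.0,0.0,0.07]]
[[-0.34,0.3,0.0],[-0.33,0.3,0.0],[-0.33,0.3,0.0],[-0.33,0.31,0.0],[-0.33,0.31,0.0]]
[[-0.0,0.0,0.07],[-0.0,0.0,0.08],[-0.0,0.0,0.07],[-0.0,0.0,0.08],[-0.0,0.0,0.07]]
[[-0.33,0.31,0.0],[-0.32,0.31,0.0],[-0.32,0.32,0.0],[0,0,0],[0,0,0]]
[[-0.0,0.0,0.08],[-0.0,0.0,0.07],[-0.0,0.0,0.08],[0,0,0],[0,0,0]]
[[0,0,0]]
[[0,0,0]]
end [ 577.3 -203.2  100.2]
```

Emit:
jog_arm(
  translation=[
    [0,0,-0.2],
    [0,0,-0.5],
    [0,0,-0.6],
    [0,0,-0.6],
    [-0.34,0.3,0],
  ],
  turn=[
    [0,0,0],
    [0,0,0],
    [0,0,0],
    [0,0,0],
    [0,0,0.07],
  ],
  grip=[0.8,0.8,0.8,0.8,0.8],
)

```text
clock: 34.1
tcp_pos: [455.7, -70.8, 103.2]
ee_rot: [0.003, 0.699, 0.715, 0.002]
wrist_force: [1.2, -0.8, -2.3]
width: 24.4
grasp_force: 79.1
```

Emit:
jog_arm(
  translation=[
    [-0.34,0.3,0],
    [-0.33,0.3,0],
    [-0.33,0.3,0],
    [-0.33,0.31,0],
    [-0.33,0.31,0],
  ],
  turn=[
    [0,0,0.07],
    [0,0,0.08],
    [0,0,0.07],
    [0,0,0.08],
    [0,0,0.07],
  ],
  grip=[0.8,0.8,0.8,0.8,0.8],
)

```text
clock: 34.6
tcp_pos: [530.4, -153.9, 98.2]
ee_rot: [-0.001, 0.712, 0.703, -0.0]
wrist_force: [0.1, 0.7, -2.8]
width: 24.4
grasp_force: 79.2
```

Emit:
jog_arm(
  translation=[
    [-0.33,0.31,0],
    [-0.32,0.31,0],
    [-0.32,0.32,0],
    [0,0,0],
    [0,0,0],
  ],
  turn=[
    [0,0,0.08],
    [0,0,0.07],
    [0,0,0.08],
    [0,0,0],
    [0,0,0],
  ],
  grip=[0.8,0.8,0.8,0.8,0.8],
)

```text
clock: 35.1
tcp_pos: [576.1, -202.8, 98.1]
ee_rot: [-0.001, 0.719, 0.695, -0.0]
wrist_force: [-0.9, -0.2, -3.1]
width: 24.5
grasp_force: 79.2
```

Emit:
jog_arm(
  translation=[
    [0,0,0],
    [0,0,0],
  ],
  turn=[
    [0,0,0],
    [0,0,0],
  ],
  grip=[0.8,0.8],
)

```text
clock: 35.3
tcp_pos: [576.1, -202.2, 98.7]
ee_rot: [-0.001, 0.718, 0.696, -0.0]
wrist_force: [0.3, 0.6, -3.1]
width: 24.3
grasp_force: 79.2
```

Run:
```python
from rp import *
plan([(dw(0,-360,53.7),D['a'],25,3)])
```

```text
t 35.3 p [ 576.1 -202.2   98.7] w 24.3 F [ 0.3  0.6 -3.1] j [-0.43  0.16  1.85  0.    1.14 -0.39]
[[-0.01,0.01,0.45],[-0.01,0.01,0.45],[0,0,0],[0,0,0],[0,0,0]]
[[-0.01,-0.0,0.0],[-0.0,-0.01,0.0],[0,0,0],[0,0,0],[0,0,0]]
end [ 577.  -203.2   53.7]
```

Emit:
jog_arm(
  translation=[
    [0,0.01,0.45],
    [0,0.01,0.45],
    [0,0,0],
    [0,0,0],
    [0,0,0],
  ],
  turn=[
    [0,0,0],
    [0,0,0],
    [0,0,0],
    [0,0,0],
    [0,0,0],
  ],
  grip=[0.8,0.8,0.8,0.8,0.8],
)

```text
clock: 35.8
tcp_pos: [578.7, -203.3, 55.6]
ee_rot: [0.001, 0.718, 0.696, 0.0]
wrist_force: [-0.2, 0.2, -2.4]
width: 24.6
grasp_force: 79.1
```

Run:
```python
from rp import *
p,r=cur(); print(p.round(2),r.as_matrix().round(4).tolist())
b=save('wrist','w12')['pixels'][:,:,::-1]; a=save('scene','s12')['pixels'][:,:,::-1]
b=cv2.resize(b[0:240,220:420],(500,600),interpolation=cv2.INTER_CUBIC); a=cv2.resize(a[190:290,260:310],(300,600),interpolation=cv2.INTER_CUBIC)
cv2.imwrite('pics/c12.png',np.hstack([b,a]))
s=load('s12'); print('tip exp scene',[proj(s,dw(0,y,62)).round(1).tolist() for y in (-335+212-212+0,-123,-98)])
```

```text
[ 578.69 -203.28   55.65] [[0.0321, 0.9995, 0.0022], [0.9995, -0.0321, -0.001], [-0.0009, 0.0022, -1.0]]
tip exp scene [[261.9, 255.7], [324.0, 205.0], [330.7, 199.5]]
```

View pics/c12.png

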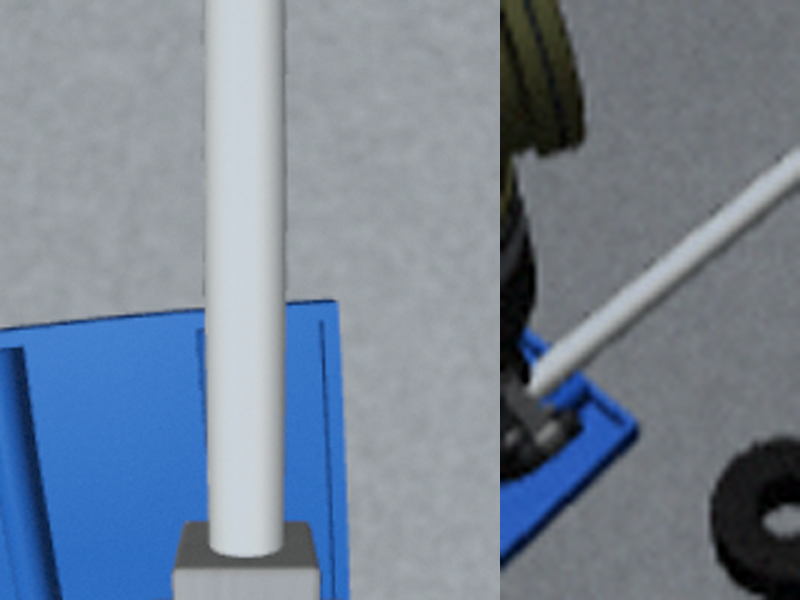

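```bash
cat > rod.py <<'E'
from rp import *
def rodfit(s,fish,ys,axis,pr=True):
    """perp offset (px) of bright rod centre from expected axis point; axis(y)->world"""
    g=s['pixels'].mean(2).astype(np.float32); out=[]
    for y in ys:
        a=proj(s,axis(y),fish); b=proj(s,axis(y+2),fish); t=(b-a)/np.linalg.norm(b-a); n=A([-t[1],t[0]])
        ss=np.arange(-14,14.01,.25); v=A([cv2.getRectSubPix(g,(1,1),tuple(map(float,a+n*q)))[0,0] for q in ss])
        bg=np.percentile(v,25); m=v>(bg+v.max())/2
        if v.max()-bg<30: out.append((y,None)); continue
        # px per mm perpendicular for world x and z
        jx=(proj(s,axis(y)+A([1,0,0]),fish)-a)@n; jz=(proj(s,axis(y)+A([0,0,1]),fish)-a)@n
        lab=ss[m]; out.append((y,round(lab.mean(),2),round(np.ptp(lab),1),round(jx,3),round(jz,3)))
    return out
E
python3 - <<'E'
from rod import *
t=save('top','t12'); w=load('w12'); sc=load('s12')
ax=lambda y: dw(0,y,62)
for n,s,f,ys in (('scene',sc,False,range(-320,-120,20)),('top',t,False,range(-320,-120,20)),('wrist',w,True,range(-330,-220,15))):
    print(n); [print(o) for o in rodfit(s,f,ys,ax)]
a=sc['pixels'][175:235,295:375,::-1]; cv2.imwrite('pics/c13.png',cv2.resize(a,(800,600),interpolation=cv2.INTER_CUBIC))
print([((proj(sc,dw(*q))-A([295,175]))*10).round(0).tolist() for q in [(0,-123,62),(0,-98,62),(-25,-98,84),(25,-98,84),(0,90,62)]])
E
```

```text
scene
(-320, np.float64(-0.25), np.float64(4.5), np.float64(0.372), np.float64(-0.166))
(-300, np.float64(-0.5), np.float64(3.0), np.float64(0.37), np.float64(-0.165))
(-280, np.float64(-0.5), np.float64(3.0), np.float64(0.367), np.float64(-0.164))
(-260, np.float64(-0.5), np.float64(3.0), np.float64(0.365), np.float64(-0.163))
(-240, np.float64(-0.5), np.float64(3.0), np.float64(0.362), np.float64(-0.162))
(-220, np.float64(-0.5), np.float64(3.0), np.float64(0.36), np.float64(-0.161))
(-200, np.float64(-0.75), np.float64(3.0), np.float64(0.358), np.float64(-0.16))
(-180, np.float64(-0.62), np.float64(2.8), np.float64(0.355), np.float64(-0.159))
(-160, np.float64(-0.75), np.float64(3.0), np.float64(0.353), np.float64(-0.158))
(-140, np.float64(-0.75), np.float64(3.0), np.float64(0.351), np.float64(-0.157))
top
(-320, np.float64(0.12), np.float64(3.8), np.float64(0.331), np.float64(0.037))
(-300, np.float64(0.12), np.float64(3.8), np.float64(0.331), np.float64(0.037))
(-280, np.float64(0.12), np.float64(3.2), np.float64(0.331), np.float64(0.037))
(-260, np.float64(0.0), np.float64(3.5), np.float64(0.331), np.float64(0.037))
(-240, np.float64(0.12), np.float64(3.2), np.float64(0.331), np.float64(0.037))
(-220, np.float64(0.0), np.float64(3.5), np.float64(0.331), np.float64(0.037))
(-200, np.float64(0.12), np.float64(3.2), np.float64(0.331), np.float64(0.037))
(-180, np.float64(0.0), np.float64(3.5), np.float64(0.331), np.float64(0.037))
(-160, np.float64(-0.25), np.float64(3.5), np.float64(0.331), np.float64(0.037))
(-140, np.float64(-0.12), np.float64(3.2), np.float64(0.331), np.float64(0.037))
wrist
(-330, None)
(-315, None)
(-300, None)
(-285, None)
(-270, None)
(-255, None)
(-240, None)
(-225, None)
[[290.0, 300.0], [357.0, 245.0], [292.0, 141.0], [428.0, 256.0], [834.0, -145.0]]
```

View pics/c13.png

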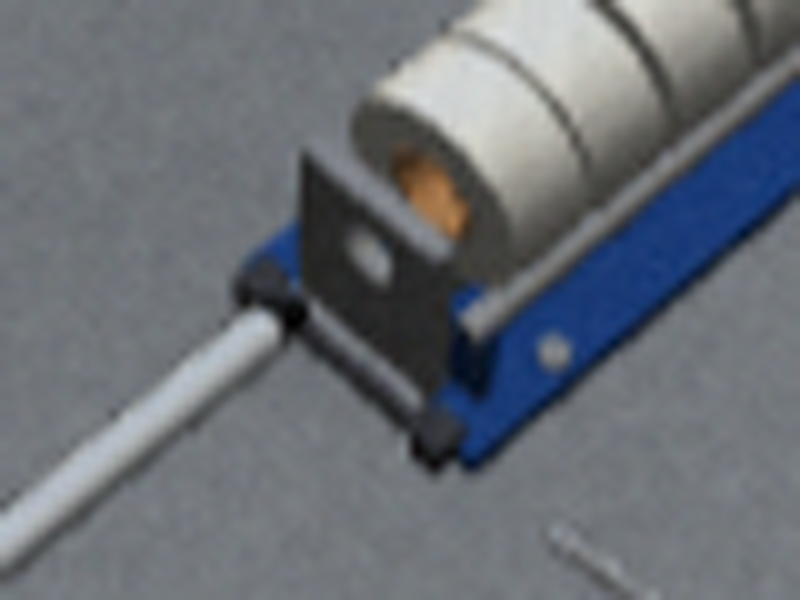

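Run:
```python
from rod import *
def summ(n,s,ys,ax,jy=None):
    o=[q for q in rodfit(s,False,ys,ax) if q[1] is not None and q[2]<6]
    a=A([[float(x) for x in q] for q in o]); k=np.polyfit(a[:,0],a[:,1],1); print(n,len(a),'off@-120..',np.polyval(k,-100).round(2),'mean px',a[:,1].mean().round(2),'slope mm/100',(k[0]*100/a[:,3].mean()).round(2),'width',a[:,2].mean().round(1),'jx,jz',a[:,3].mean().round(3),a[:,4].mean().round(3))
for cam in ('top','scene'):
    s0=load(cam+'0')
    for x in (-27,27): summ(f'{cam} rail{x}',s0,range(-70,75,8),lambda y:dw(x,y,38))
    s=load('t12' if cam=='top' else 's12'); summ(cam+' rod',s,range(-310,-135,8),lambda y:dw(0,y,62))
p,r=cur(); print(p.round(2), 'disp x of TCP', (p[0]-dw(0,-360,0)[0]).round(2))
```

```text
Traceback (most recent call last):
IndexError: too many indices for array: array is 1-dimensional, but 2 were indexed
```

```bash
sed -i 's/np.arange(-14,14.01,.25)/np.arange(-W,W+.01,.25)/; s/axis,pr=True/axis,W=7/' rod.py
python3 - <<'E'
from rod import *
def summ(n,s,ys,ax,jy=None):
    o=[q for q in rodfit(s,False,ys,ax,6) if q[1] is not None and q[2]<7]
    if len(o)<4: print(n,'few',o); return
    a=A([[float(x) for x in q] for q in o]); k=np.polyfit(a[:,0],a[:,1],1); print(n,len(a),'off@-100',np.polyval(k,-100).round(2),'med px',np.median(a[:,1]).round(2),'slope mm/100',(k[0]*100/a[:,3].mean()).round(2),'width',a[:,2].mean().round(1),'jx,jz',a[:,3].mean().round(3),a[:,4].mean().round(3))
for cam in ('top','scene'):
    s0=load(cam+'0')
    for x in (-27,27): summ(f'{cam} rail{x}',s0,range(-70,75,8),lambda y:dw(x,y,38))
    s=load('t12' if cam=='top' else 's12'); summ(cam+' rod',s,range(-310,-135,8),lambda y:dw(0,y,62))
p,r=cur(); print(p.round(2), 'disp x of TCP', (p[0]-dw(0,-360,0)[0]).round(2))
E
```

```text
top rail-27 18 off@-100 -0.3 med px -0.5 slope mm/100 -0.76 width 3.3 jx,jz 0.325 0.028
top rail27 few []
top rod 22 off@-100 -0.23 med px 0.12 slope mm/100 -0.65 width 3.4 jx,jz 0.331 0.037
scene rail-27 19 off@-100 -2.61 med px -2.62 slope mm/100 -0.05 width 6.8 jx,jz 0.325 -0.151
scene rail27 17 off@-100 -0.41 med px -0.25 slope mm/100 0.32 width 2.1 jx,jz 0.338 -0.139
scene rod 22 off@-100 -0.64 med px -0.5 slope mm/100 -0.19 width 3.0 jx,jz 0.361 -0.161
[ 578.73 -203.41   55.65] disp x of TCP 1.55
```

Emit:
jog_arm(
  translation=[
    [0.1,-0.01,0.04],
    [0.15,0,0],
    [0.1,0,0],
    [0,0,0],
    [0,0,0],
  ],
  turn=[
    [0,0,0],
    [0,0,0],
    [0,0,0],
    [0,0,0],
    [0,0,0],
  ],
  grip=[0.8,0.8,0.8,0.8,0.8],
)

```text
clock: 36.45
tcp_pos: [578.0, -185.3, 52.1]
ee_rot: [0.0, 0.718, 0.696, -0.0]
wrist_force: [0.1, 0.5, -3.7]
width: 24.4
grasp_force: 79.1
```

Run:
```python
from rod import *
p,r=cur(); print(p.round(2), 'disp x of TCP', p[0]-dw(0,p[1]-156.5,0)[0], r.as_matrix()[:,1].round(4),env.read_state()['wrist_force'].round(1))
w=load('w12'); g=w['pixels'].mean(2)
# rod in wrist image: edges by gradient, rows near and far -> pitch/yaw in tool frame
for v in (5,60,120,180,210):
    row=g[v,290:350]; d=np.abs(np.diff(row)); e=290+np.where(d>8)[0]; print(v,e.tolist())
```

```text
[ 577.96 -185.26   52.08] disp x of TCP 0.1951310689270258 [ 0.9995 -0.0317  0.    ] [ 0.1  0.5 -3.7]
5 [301, 302, 327, 330, 331, 332, 333, 334]
60 [301, 302, 327, 329, 330, 331, 332, 333, 334]
120 [302, 303, 328, 330, 331, 332, 336, 340, 341, 344]
180 [302, 303, 304, 327, 329, 330, 331, 332]
210 [292, 293, 302, 303, 304, 327, 328, 329, 330, 331, 332, 333, 342, 343]
```

Emit:
jog_arm(
  translation=[
    [0,0,-0.03],
    [0,0,0],
    [0,0,0],
    [0.05,0,0],
    [0.05,0,0],
  ],
  turn=[
    [0,0,0],
    [0,0,0],
    [0,0,0],
    [0,0,0],
    [0,0,0],
  ],
  grip=[0.8,0.8,0.8,0.8,0.8],
)

```text
clock: 36.95
tcp_pos: [578.0, -180.5, 53.5]
ee_rot: [-0.0, 0.719, 0.695, 0.0]
wrist_force: [0.4, 0.3, -2.9]
width: 24.3
grasp_force: 79.1
```

Run:
```python
from rod import *
p,r=cur(); print(p.round(2), 'disp x of TCP', p[0]-dw(0,p[1]-156.5,0)[0], r.as_matrix()[:,1].round(4),env.read_state()['wrist_force'].round(1))
a=save('scene','s14')['pixels'][175:235,295:375,::-1]; t=save('top','t14')['pixels'][150:225,285:345,::-1]
cv2.imwrite('pics/c14.png',np.hstack([cv2.resize(a,(533,400),interpolation=cv2.INTER_CUBIC),cv2.resize(t,(267,400),interpolation=cv2.INTER_CUBIC)]))
```

```text
[ 578.04 -180.47   53.54] disp x of TCP 0.12486072935905668 [ 9.995e-01 -3.260e-02 -1.000e-04] [ 0.4  0.3 -2.9]
```

Emit:
jog_arm(
  translation=[
    [0.1,0,0],
    [0.1,0,0],
    [0.1,0,0],
    [0,0,0],
  ],
  turn=[
    [0,0,0],
    [0,0,0],
    [0,0,0],
    [0,0,0],
  ],
  grip=[0.8,0.8,0.8,0.8],
)

```text
clock: 37.45
tcp_pos: [578.5, -164.7, 53.5]
ee_rot: [-0.0, 0.718, 0.696, -0.0]
wrist_force: [0.4, -0.5, -2.9]
width: 24.7
grasp_force: 79.1
```

Emit:
jog_arm(
  translation=[
    [0.1,0,0],
    [0.1,0,0],
    [0,0,0],
  ],
  turn=[
    [0,0,0],
    [0,0,0],
    [0,0,0],
  ],
  grip=[0.8,0.8,0.8],
)

```text
clock: 37.75
tcp_pos: [578.8, -154.9, 53.5]
ee_rot: [-0.0, 0.718, 0.696, 0.0]
wrist_force: [0.6, 0.3, -3.2]
width: 24.1
grasp_force: 79.1
```

Run:
```python
from rod import *
p,r=cur(); s=env.read_state(); print(p.round(2), 'disp x of TCP', p[0]-dw(0,p[1]-156.5,0)[0], r.as_matrix()[:,1].round(4),s['wrist_force'].round(1),s['wrist_torque'].round(2))
```

```text
[ 578.84 -154.9    53.51] disp x of TCP 0.10683001929282909 [ 9.995e-01 -3.170e-02 -1.000e-04] [ 0.6  0.3 -3.2] [-0.08  0.02  0.07]
```

Emit:
jog_arm(
  translation=[
    [0.2,0,0],
    [0.2,0,0],
    [0.2,0,0],
    [0.2,0,0],
    [0.2,0,0],
  ],
  turn=[
    [0,0,0],
    [0,0,0],
    [0,0,0],
    [0,0,0],
    [0,0,0],
  ],
  grip=[0.8,0.8,0.8,0.8,0.8],
)

```text
clock: 38.25
tcp_pos: [580.5, -104.5, 53.5]
ee_rot: [-0.0, 0.718, 0.696, -0.0]
wrist_force: [-0.0, 0.5, -3.6]
width: 24.2
grasp_force: 79.1
```

Run:
```python
from rod import *
p,r=cur(); s=env.read_state(); print(p.round(2), 'disp x of TCP', p[0]-dw(0,p[1]-156.5,0)[0], r.as_matrix()[:,1].round(4),s['wrist_force'].round(1),s['wrist_torque'].round(2))
```

```text
[ 580.48 -104.47   53.55] disp x of TCP 0.1276856724064146 [ 9.995e-01 -3.190e-02 -1.000e-04] [-0.   0.5 -3.6] [-0.07 -0.02  0.03]
```

Emit:
jog_arm(
  translation=[
    [0.2,0,0],
    [0.2,0,0],
    [0.2,0,0],
    [0.2,0,0],
    [0.2,0,0],
  ],
  turn=[
    [0,0,0],
    [0,0,0],
    [0,0,0],
    [0,0,0],
    [0,0,0],
  ],
  grip=[0.8,0.8,0.8,0.8,0.8],
)

```text
clock: 38.75
tcp_pos: [582.1, -54.8, 53.6]
ee_rot: [0.0, 0.718, 0.696, 0.0]
wrist_force: [0.1, 0.4, -2.6]
width: 24.3
grasp_force: 79.1
```

Emit:
jog_arm(
  translation=[
    [0.2,0,0],
    [0.2,0,0],
    [0.2,0,0],
    [0.2,0,0],
    [0,0,0],
  ],
  turn=[
    [0,0,0],
    [0,0,0],
    [0,0,0],
    [0,0,0],
    [0,0,0],
  ],
  grip=[0.8,0.8,0.8,0.8,0.8],
)

```text
clock: 39.25
tcp_pos: [583.4, -14.4, 53.5]
ee_rot: [-0.0, 0.718, 0.696, 0.0]
wrist_force: [0.5, -0.3, -2.7]
width: 24.4
grasp_force: 79.1
```

Run:
```python
from rod import *
p,r=cur(); s=env.read_state(); print(p.round(2), 'disp x of TCP', p[0]-dw(0,p[1]-156.5,0)[0], r.as_matrix()[:,1].round(4),s['wrist_force'].round(1),s['wrist_torque'].round(2))
```

```text
[583.37 -14.35  53.54] disp x of TCP 0.14074790383870095 [ 9.995e-01 -3.090e-02 -1.000e-04] [ 0.5 -0.3 -2.7] [-0.11 -0.03  0.04]
```

Emit:
jog_arm(
  translation=[
    [0.1,0,0],
    [0.1,0,0],
    [0.1,0,0],
    [0.1,0,0],
    [0.1,0,0],
  ],
  turn=[
    [0,0,0],
    [0,0,0],
    [0,0,0],
    [0,0,0],
    [0,0,0],
  ],
  grip=[0.8,0.8,0.8,0.8,0.8],
)

```text
clock: 39.75
tcp_pos: [584.2, 9.7, 53.6]
ee_rot: [-0.0, 0.719, 0.696, -0.0]
wrist_force: [-0.8, -0.1, -1.9]
width: 24.1
grasp_force: 79.1
```

Emit:
jog_arm(
  translation=[
    [0.1,0,0],
    [0.1,0,0],
    [0,0,0],
  ],
  turn=[
    [0,0,0],
    [0,0,0],
    [0,0,0],
  ],
  grip=[0.8,0.8,0.8],
)

```text
clock: 40.05
tcp_pos: [584.5, 20.0, 53.6]
ee_rot: [-0.0, 0.718, 0.696, 0.0]
wrist_force: [0.0, 0.2, -2.1]
width: 24.3
grasp_force: 79.1
```

Emit:
jog_arm(
  translation=[
    [0.1,0,0],
    [0.08,0,0],
    [0.04,0,0],
    [0,0,0],
  ],
  turn=[
    [0,0,0],
    [0,0,0],
    [0,0,0],
    [0,0,0],
  ],
  grip=[0.8,0.8,0.8,0.8],
)

```text
clock: 40.45
tcp_pos: [584.9, 30.6, 53.6]
ee_rot: [-0.0, 0.718, 0.696, -0.0]
wrist_force: [0.2, 1.0, -2.7]
width: 24.1
grasp_force: 79.1
```

Emit:
jog_arm(
  translation=[
    [0.02,0,0],
    [0,0,0],
  ],
  turn=[
    [0,0,0],
    [0,0,0],
  ],
  grip=[0.8,0.8],
)

```text
clock: 40.65
tcp_pos: [584.9, 31.4, 53.6]
ee_rot: [0.0, 0.718, 0.696, 0.0]
wrist_force: [0.5, 0.8, -3.0]
width: 24.8
grasp_force: 79.1
```

Emit:
jog_arm(
  translation=[
    [0.02,0,0],
    [0,0,0],
  ],
  turn=[
    [0,0,0],
    [0,0,0],
  ],
  grip=[0.8,0.8],
)

```text
clock: 40.85
tcp_pos: [585.0, 32.4, 53.6]
ee_rot: [-0.0, 0.718, 0.696, 0.0]
wrist_force: [-0.0, -0.2, -2.2]
width: 23.9
grasp_force: 79.3
```

Emit:
jog_arm(
  translation=[
    [0.03,0,0],
    [0,0,0],
  ],
  turn=[
    [0,0,0],
    [0,0,0],
  ],
  grip=[0.8,0.8],
)

```text
clock: 41.05
tcp_pos: [585.0, 32.5, 53.6]
ee_rot: [0.001, 0.718, 0.696, -0.001]
wrist_force: [0.2, -5.6, -2.4]
width: 24.5
grasp_force: 79.4
```

Emit:
jog_arm(
  translation=[
    [0.02,0,0],
    [0,0,0],
  ],
  turn=[
    [0,0,0],
    [0,0,0],
  ],
  grip=[0.8,0.8],
)

```text
clock: 41.25
tcp_pos: [585.0, 32.6, 53.6]
ee_rot: [0.001, 0.718, 0.696, -0.002]
wrist_force: [-1.1, -9.5, -2.8]
width: 24.3
grasp_force: 79.5
```

Emit:
jog_arm(
  translation=[
    [0.02,0,0],
    [0,0,0],
  ],
  turn=[
    [0,0,0],
    [0,0,0],
  ],
  grip=[0.8,0.8],
)

```text
clock: 41.45
tcp_pos: [585.0, 32.6, 53.7]
ee_rot: [0.002, 0.718, 0.696, -0.002]
wrist_force: [-1.5, -12.4, -2.1]
width: 24.4
grasp_force: 79.5
```

Emit:
jog_arm(
  translation=[
    [-0.04,0,0.02],
    [0,0,0.02],
    [0,0,0],
    [0,0,0],
    [0,0,0],
  ],
  turn=[
    [0,0,0],
    [0,0,0],
    [0,0,0],
    [0,0,0],
    [0,0,0],
  ],
  grip=[0.8,0.8,0.8,0.75,0.7],
  grip_force=20,
)

```text
clock: 41.95
tcp_pos: [585.4, 32.6, 51.8]
ee_rot: [0.001, 0.718, 0.696, -0.001]
wrist_force: [0.6, -6.7, -1.3]
width: 25.7
grasp_force: 15.8
```

Emit:
jog_arm(
  translation=[
    [0,0,0],
    [0,0,0],
    [0,0,0],
    [0,0,0],
    [0,0,0],
  ],
  turn=[
    [0,0,0],
    [0,0,0],
    [0,0,0],
    [0,0,0],
    [0,0,0],
  ],
  grip=[0.6,0.5,0.3,0.2,0.2],
)

```text
clock: 42.45
tcp_pos: [585.1, 34.1, 51.7]
ee_rot: [0.0, 0.718, 0.696, 0.0]
wrist_force: [0.4, 0.7, 0.5]
width: 68.5
grasp_force: 0.0
```

Emit:
jog_arm(
  translation=[
    [0,0,-0.2],
    [0,0,-0.5],
    [0,0,-0.9],
    [0,0,-0.9],
    [0,0,0],
  ],
  turn=[
    [0,0,0],
    [0,0,0],
    [0,0,0],
    [0,0,0],
    [0,0,0],
  ],
  grip=[0.2,0.2,0.2,0.2,0.2],
)

```text
clock: 42.95
tcp_pos: [589.7, 33.8, 186.3]
ee_rot: [0.006, 0.718, 0.696, 0.005]
wrist_force: [1.4, 0.4, 1.5]
width: 68.2
grasp_force: 0.0
```

Emit:
jog_arm(
  translation=[
    [-0.9,0,-0.2],
    [-0.9,0,0],
    [-0.9,0,0],
    [-0.9,0,0],
    [-0.9,0,0],
  ],
  turn=[
    [0,0,0],
    [0,0,0],
    [0,0,0],
    [0,0,0],
    [0,0,0],
  ],
  grip=[0,0,0,0,0],
)

```text
clock: 43.45
tcp_pos: [577.5, -192.7, 187.2]
ee_rot: [0.0, 0.718, 0.696, 0.0]
wrist_force: [0.9, 0.3, -0.4]
width: 85.7
grasp_force: 0.0
```

Emit:
jog_arm(
  translation=[
    [0,-0.5,-0.5],
    [0,0,0],
    [0,0,0],
  ],
  turn=[
    [0,0,0],
    [0,0,0],
    [0,0,0],
  ],
  grip=[0,0,0],
)

```text
clock: 43.75
tcp_pos: [553.0, -190.5, 212.5]
ee_rot: [0.001, 0.719, 0.695, 0.0]
wrist_force: [-0.4, 0.2, 0.7]
width: 85.2
grasp_force: 0.0
```

Run:
```python
from rod import *
a=save('scene','s15')['pixels'][120:240,290:410,::-1]; w=save('wrist','w15')['pixels'][0:260,180:500,::-1]; t=save('top','t15')['pixels'][170:215,235:345,::-1]
a=cv2.resize(a,(600,600),interpolation=cv2.INTER_CUBIC)
b=np.vstack([cv2.resize(w,(200,163)),cv2.resize(t,(200,82),interpolation=cv2.INTER_CUBIC),np.zeros((355,200,3),np.uint8)])
cv2.imwrite('pics/c15.png',np.hstack([a,b]))
s=load('s15'); print([((proj(s,dw(*q))-A([290,120]))*5).round(0).tolist() for q in [(0,114,62),(0,-98,62),(0,-148,62)]])
```

```text
[[471.0, 179.0], [204.0, 397.0], [135.0, 453.0]]
```

View pics/c15.png

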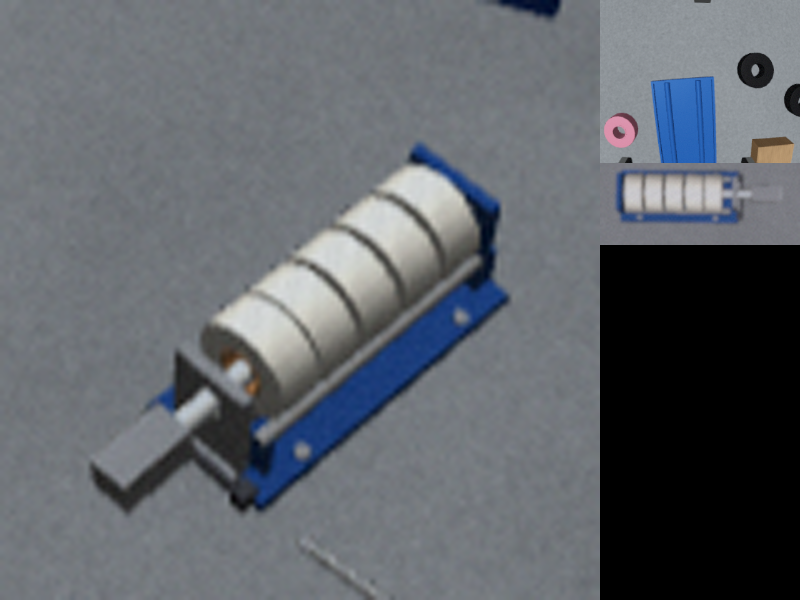

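Run:
```python
from rod import *
w=load('w12'); print('front top edge',at(w,319,227,77,True).round(1),'bottom',at(w,319,209,51,True).round(1),'TCP',[578.7,-203.3])
s=load('s15'); f=lambda u,v,z: (at(s,290+u/5-.4,120+v/5-.4,z)-A([588.7,156.5,0])).round(1)
print('tail top-left',f(92,464,70),'tail bottom',f(128,511,49),'rod base',f(185,420,62),'bracket rod',f(210,400,62))
d=load('w15')
```

```text
front top edge [ 580.8 -179.    77. ] bottom [ 580.9 -180.4   51. ] TCP [578.7, -203.3]
tail top-left [ -14.2 -171.7   70. ] tail bottom [  10. -170.   49.] rod base [  -2. -115.   62.] bracket rod [ -1.2 -96.7  62. ]
```

Emit:
jog_arm(
  translation=[
    [0,0,0],
    [0,0,0],
    [0,0,0],
    [0,0,0],
    [0,0,0],
  ],
  turn=[
    [0,0,0],
    [0,0,0],
    [0,0,0],
    [0,0,0],
    [0,0,0],
  ],
  grip=[0,0,0,0,0],
)

```text
clock: 44.4
tcp_pos: [552.8, -190.2, 211.5]
ee_rot: [-0.0, 0.718, 0.696, -0.0]
wrist_force: [0.4, -0.2, -0.5]
width: 85.5
grasp_force: 0.0
```

Run:
```python
from rod import *
T2=save('top','t16'); S2=save('scene','s16')
for n,s in (('t15',load('t15')),('t16',T2),('s15',load('s15')),('s16',S2)):
    g=s['pixels'].mean(2).astype(np.float32)
    z=66 if n[0]=='s' else 70
    ys=list(range(-84,-190,-3)); v=[np.mean([cv2.getRectSubPix(g,(1,1),tuple(map(float,proj(s,dw(dx,y,z)))))[0,0] for dx in (-2,0,2)]) for y in ys]
    print(n,' '.join(f'{y}:{int(a)}' for y,a in zip(ys,v)))
    if n[0]=='t':
        ys=list(range(84,130,3)); v=[np.mean([cv2.getRectSubPix(g,(1,1),tuple(map(float,proj(s,dw(dx,y,66)))))[0,0] for dx in (-2,0,2)]) for y in ys]
        print(' cheek',' '.join(f'{y}:{int(a)}' for y,a in zip(ys,v)))
```

```text
t15 -84:164 -87:161 -90:152 -93:141 -96:137 -99:147 -102:160 -105:165 -108:165 -111:165 -114:166 -117:163 -120:154 -123:142 -126:135 -129:133 -132:133 -135:133 -138:134 -141:133 -144:132 -147:133 -150:133 -153:133 -156:134 -159:134 -162:134 -165:136 -168:140 -171:138 -174:131 -177:126 -180:124 -183:125 -186:126 -189:125
 cheek 84:189 87:151 90:97 93:71 96:79 99:95 102:117 105:122 108:125 111:124 114:122 117:122 120:123 123:125 126:124 129:124
t16 -84:164 -87:161 -90:151 -93:140 -96:138 -99:147 -102:159 -105:165 -108:166 -111:167 -114:166 -117:163 -120:154 -123:141 -126:135 -129:134 -132:134 -135:134 -138:133 -141:133 -144:133 -147:133 -150:134 -153:133 -156:132 -159:132 -162:133 -165:136 -168:140 -171:137 -174:130 -177:126 -180:125 -183:125 -186:125 -189:125
 cheek 84:188 87:151 90:99 93:71 96:81 99:98 102:115 105:123 108:125 111:124 114:123 117:122 120:125 123:125 126:124 129:123
s15 -84:137 -87:120 -90:71 -93:63 -96:142 -99:179 -102:180 -105:174 -108:174 -111:180 -114:181 -117:171 -120:143 -123:131 -126:130 -129:131 -132:130 -135:131 -138:132 -141:131 -144:131 -147:132 -150:132 -153:131 -156:131 -159:131 -162:131 -165:132 -168:113 -171:56 -174:39 -177:64 -180:114 -183:122 -186:122 -189:122
s16 -84:136 -87:119 -90:70 -93:61 -96:141 -99:179 -102:179 -105:173 -108:174 -111:177 -114:182 -117:172 -120:142 -123:130 -126:129 -129:129 -132:132 -135:130 -138:131 -141:133 -144:132 -147:131 -150:132 -153:133 -156:132 -159:132 -162:132 -165:133 -168:112 -171:56 -174:36 -177:64 -180:114 -183:120 -186:122 -189:122
```

Run:
```python
from rod import *
s=load('s16'); a=s['pixels'][120:240,290:410]
# bias of scene calibration: known spots: bracket top corners measured before
g=cv2.cvtColor(cv2.resize(a,None,fx=5,fy=5,interpolation=cv2.INTER_CUBIC),cv2.COLOR_RGB2GRAY)
c=g[395:520:5,80:215:5]; print('cols',list(range(80,215,5)))
for i,r in enumerate(c): print(395+5*i,' '.join(f'{x:3d}' for x in r))
```

```text
cols [80, 85, 90, 95, 100, 105, 110, 115, 120, 125, 130, 135, 140, 145, 150, 155, 160, 165, 170, 175, 180, 185, 190, 195, 200, 205, 210]
395 115 115 122 123 116 114 115 119 116 115 117 118 121 120 115 106  84  66  58  44  39  35  37  97 168 192 160
400 115 118 120 119 114 114 112 113 116 117 116 116 119 119  97  83  66  57  57  46  28  53 107 162 192 190 181
405 114 117 119 116 112 114 113 114 118 117 117 118 119  98  81  95  99  79  55  28  66 131 172 190 189 177 156
410 112 116 118 115 113 113 119 119 118 117 117 119 110  98 105 124 131 114  81  81 150 187 189 189 175 149 114
415 117 115 116 120 118 116 118 116 116 115 119 118 111 123 132 133 131 131 113 142 188 195 184 169 142 102  70
420 120 118 119 123 121 116 115 114 116 114 116 119 129 135 132 131 131 130 126 137 167 176 163 135  96  60  44
425 119 118 117 118 115 117 118 117 120 116 120 126 133 132 129 130 131 128 129 128 139 149 131  92  55  41  41
430 119 117 118 118 117 117 116 116 121 126 131 133 131 129 131 132 130 127 128 132 133 127  89  48  38  42  43
435 117 117 117 116 120 120 115 119 126 131 133 132 131 130 131 129
[... 1136 characters left out ...]
 125 121 118 117 114 114 119
490 121 120 124 114  77  46  37  35  52  54  43  43  42  43  47  83 114 121 118 120 124 121 120 118 114 115 117
495 124 123 120 119 108  86  54  38  36  37  45  43  47  72  86 108 124 125 123 120 121 121 119 117 119 120 115
500 121 121 117 118 120 118  94  62  38  41  44  47  74 107 116 117 121 125 122 118 119 119 116 120 123 119 116
505 121 117 118 119 119 122 119 101  63  42  46  74 108 120 121 120 120 124 121 115 118 118 118 122 122 117 115
510 122 121 118 119 119 121 123 122 102  65  72 108 123 123 120 119 120 121 119 118 121 119 117 121 123 119 116
515 122 123 120 119 119 121 120 121 122 104 104 119 120 119 119 119 121 118 118 122 121 118 118 120 120 117 120
```

```bash
cat > pose.py <<'E'
from rod import *
from scipy.optimize import least_squares
def gfit(s,obs,bias):
    def P(q,p):  # q: y0(origin), z0, pitch(rad; + = tip up), x0, yaw extra
        x,y,z=p; y2=y*np.cos(q[2])-z*np.sin(q[2]); z2=y*np.sin(q[2])+z*np.cos(q[2]); return dw(q[3]+x-q[4]*y2,q[0]+y2,q[1]+z2)
    f=lambda q:np.concatenate([np.concatenate([proj(s,P(q,p))+bias-u for p,u in obs]),[q[3]*.2,q[4]*20]])
    r=least_squares(f,[-120,60,0,0,0],x_scale=[10,10,.05,2,.02]); return r.x.round(3),f(r.x).round(2)
if __name__=='__main__':
    s=load('s16'); px=lambda u,v:A([290+(u+.5)/5-.5,120+(v+.5)/5-.5])
    obs=[((-13,-50,13),px(91,460)),((13,-50,13),px(126,487)),((13,-50,-13),px(127,512)),((13,0,13),px(186,434)),((-13,0,13),px(151,409)),((-13,-50,-13),px(91,482))]
    for b in ([0,0],[.9,.6]): print(*gfit(s,obs,A(b)))
E
python3 pose.py
```

```text
[-1.18457e+02  4.89640e+01 -2.50000e-02 -3.23400e+00  1.90000e-02] [-0.39 -0.3  -0.46  0.51 -0.8   0.79  1.12 -0.23  1.18 -1.23 -0.41  0.64
 -0.65  0.38]
[-1.21527e+02  5.50580e+01 -2.80000e-02 -3.43000e+00  2.00000e-02] [-0.42 -0.32 -0.46  0.52 -0.81  0.85  1.19 -0.25  1.22 -1.28 -0.45  0.68
 -0.69  0.39]
```

Run:
```python
from rod import *
plan([(dw(0,-145.5,110),D['a'],40),(dw(0,-145.5,50),D['a'],20,2)])
```

```text
t 44.5 p [ 552.8 -190.2  211.6] w 85.4 F [ 1.4 -0.2  0. ] j [-0.42 -0.01  1.82  0.    1.33 -0.39]
[[0.67,0.08,0.34],[0.67,0.08,0.34],[0.68,0.08,0.34],[0.67,0.09,0.34],[0.68,0.08,0.34]]
[[-0.0,-0.0,-0.0],[-0.0,-0.0,-0.0],[-0.0,-0.0,-0.0],[-0.0,-0.0,-0.0],[-0.0,-0.0,-0.0]]
[[0.67,0.09,0.33],[0.0,-0.0,0.3],[0.0,-0.0,0.3],[0.0,-0.0,0.3],[0.0,-0.0,0.3]]
[[-0.0,-0.0,-0.0],[-0.0,-0.0,-0.0],[-0.0,-0.0,-0.0],[-0.0,-0.0,-0.0],[-0.0,-0.0,-0.0]]
[[0,0,0],[0,0,0]]
[[0,0,0],[0,0,0]]
end [584.3  10.9  50.1]
```

Emit:
jog_arm(
  translation=[
    [0.67,0.08,0.34],
    [0.67,0.08,0.34],
    [0.68,0.08,0.34],
    [0.67,0.09,0.34],
    [0.68,0.08,0.34],
  ],
  turn=[
    [0,0,0],
    [0,0,0],
    [0,0,0],
    [0,0,0],
    [0,0,0],
  ],
  grip=[0,0,0,0,0],
)

```text
clock: 45.0
tcp_pos: [578.9, -21.3, 126.2]
ee_rot: [0.0, 0.719, 0.695, 0.0]
wrist_force: [-0.3, 1.1, -0.2]
width: 85.2
grasp_force: 0.0
```

Emit:
jog_arm(
  translation=[
    [0.67,0.09,0.33],
    [0,0,0],
    [0,0,0],
    [0,0,0],
  ],
  turn=[
    [0,0,0],
    [0,0,0],
    [0,0,0],
    [0,0,0],
  ],
  grip=[0,0,0,0],
)

```text
clock: 45.4
tcp_pos: [584.8, 10.1, 110.9]
ee_rot: [0.001, 0.719, 0.695, 0.0]
wrist_force: [-0.2, -0.9, -0.3]
width: 85.4
grasp_force: 0.0
```

Run:
```python
from rod import *
plan([(dw(0,-145.5,50),D['a'],20,2)])
w=save('wrist','w17'); g=w['pixels'].mean(2).astype(np.float32)
# unwarp: sample on plane z=70 in dispenser coords
z=70
print('x:',list(range(-36,37,4)))
for y in range(-60,-190,-5):
    r=[]
    for x in range(-36,37,4):
        q=proj(w,dw(x,y,z),True); r.append(int(cv2.getRectSubPix(g,(1,1),(float(q[0]),float(q[1])))[0,0]) if 0<=q[1]<399 else -1)
    print(y,' '.join(f'{k:3d}' for k in r))
```

```text
t 45.4 p [584.8  10.1 110.9] w 85.4 F [-0.2 -0.9 -0.3] j [-0.07  0.09  1.9  -0.    1.15 -0.04]
[[0.01,-0.0,0.3],[0.0,-0.01,0.31],[0.01,-0.0,0.3],[0.0,-0.01,0.31],[0,0,0]]
[[0.0,0.0,-0.0],[0.01,0.0,-0.0],[0.0,0.0,-0.01],[0.01,0.0,-0.0],[0,0,0]]
[[0,0,0]]
[[0,0,0]]
end [583.9  11.1  49.9]
x: [-36, -32, -28, -24, -20, -16, -12, -8, -4, 0, 4, 8, 12, 16, 20, 24, 28, 32, 36]
-60 132  88 169 194 195 201 202 198 199 202 199 200 195 187 175 162 144 106 129
-65 132  86 173 192 196 195 203 200 200 197 203 199 200 189 173 164 146 120 134
-70 136  93 173 190 193 198 199 207 200 202 197 200 199 189 174 159 143  89 134
-75 134  88  90 146 124  88  89  90 147 161 151  92  89  84  90 148 108  88 131
-80 133  89  90 149 128  33  88  88 169 187 175  93  87  86  86 149 108  87 138
-85 133  91  89 123 111  89  88  87 168 187 175  91  86  87  88 122  98  86 127
-90 135  90  82  81  66  67  66  67 169 186 174 102  69  68  68  71  81  87 134
-95 139 132  79 146 146 147 148 149 145 145 146 149 148 148 147 147 133 129 134
-100 132 130  92 145 145 147 147 146 145 146 149 147 147 147 147 148 142 123 135
-105 13
[... 669 characters left out ...]
 143 147 147 146 144 144 134 140 139 138 139 131 138
-150 138 141 134 138 141 141 143 149 147 146 144 144 133 138 135 134 138 132 136
-155 139 139 139 138 134 130 144 148 147 146 145 145 129 143 132 139 142 136 134
-160 133 139 135 134 138 138 142 149 147 146 144 145 129 135 138 137 138 133 136
-165 136 136 135 134 136 137 142 149 147 147 145 145 129 139 138 137 137 136 134
-170 140 139 131 135 133 143 145 145 146 147 145 146 130 134 134 136 137 139 132
-175 134 138 135 139 137 136 135 139 136 135 141 136 135 134 137 137 135 133 136
-180 136 135 134 136 136 138 135 134 140 133 135 131 138 140 137 136 137 129 137
-185 135 136 137 136 136 133 137 137 137 137 137 132 138 133 137 136 134 135 131
```

Emit:
jog_arm(
  translation=[
    [0.01,-0.01,0.3],
    [0,-0.01,0.3],
    [0,0,0.3],
    [0,0,0.3],
    [0,0,0],
  ],
  turn=[
    [0,0,0],
    [0,0,0],
    [0,0,0],
    [0,0,0],
    [0,0,0],
  ],
  grip=[0,0,0,0,0],
)

```text
clock: 45.95
tcp_pos: [580.6, 11.4, 46.1]
ee_rot: [-0.002, 0.719, 0.696, -0.002]
wrist_force: [-0.3, 0.1, -0.6]
width: 85.4
grasp_force: 0.0
```

Emit:
jog_arm(
  translation=[
    [0,0,0],
    [0,0,0],
    [0,0,0],
    [0,0,0],
    [0,0,0],
  ],
  turn=[
    [0,0,0],
    [0,0,0],
    [0,0,0],
    [0,0,0],
    [0,0,0],
  ],
  grip=[0.2,0.4,0.6,0.75,0.8],
  grip_force=40,
)

```text
clock: 46.45
tcp_pos: [583.8, 11.4, 51.0]
ee_rot: [0.001, 0.718, 0.696, 0.0]
wrist_force: [-0.8, 0.8, 1.4]
width: 25.1
grasp_force: 43.5
```

Emit:
jog_arm(
  translation=[
    [0,0,0],
    [0,0,0],
    [0,0,0],
  ],
  turn=[
    [0,0,0],
    [0,0,0],
    [0,0,0],
  ],
  grip=[0.8,0.8,0.8],
)

```text
clock: 46.75
tcp_pos: [583.8, 11.4, 50.8]
ee_rot: [0.0, 0.718, 0.696, 0.0]
wrist_force: [-1.0, 0.4, 3.9]
width: 25.2
grasp_force: 43.8
```

Run:
```python
from rod import *
p,r=cur(); s=env.read_state(); print(p.round(2), 'dx', p[0]-dw(0,p[1]-156.5,0)[0], s['wrist_force'].round(1),s['wrist_torque'].round(2))
```

```text
[583.82  11.39  50.83] dx -0.23387993469088997 [-1.   0.4  3.9] [ 0.06  0.1  -0.03]
```

Emit:
jog_arm(
  translation=[
    [0,0,-0.02],
    [0.04,0,0],
    [0.04,0,0],
    [0,0,0],
  ],
  turn=[
    [0,0,0],
    [0,0,0],
    [0,0,0],
    [0,0,0],
  ],
  grip=[0.8,0.8,0.8,0.8],
  grip_force=70,
)

```text
clock: 47.15
tcp_pos: [583.7, 14.4, 51.4]
ee_rot: [0.001, 0.718, 0.696, -0.001]
wrist_force: [0.3, -4.2, 3.5]
width: 24.2
grasp_force: 71.9
```

Emit:
jog_arm(
  translation=[
    [0.04,0,0],
    [0,0,0],
  ],
  turn=[
    [0,0,0],
    [0,0,0],
  ],
  grip=[0.8,0.8],
)

```text
clock: 47.35
tcp_pos: [583.8, 16.2, 51.5]
ee_rot: [0.001, 0.718, 0.696, -0.001]
wrist_force: [0.0, -5.3, 4.1]
width: 24.7
grasp_force: 71.9
```

Run:
```python
from rod import *
p,r=cur(); s=env.read_state(); print(p.round(2), s['wrist_force'].round(1),s['wrist_torque'].round(2))
```

```text
[583.77  16.17  51.5 ] [ 0.  -5.3  4.1] [-1.02  0.09 -0.  ]
```

Emit:
jog_arm(
  translation=[
    [0,0,-0.03],
    [0,0,0],
  ],
  turn=[
    [0,0,0],
    [0,0,0],
  ],
  grip=[0.8,0.8],
)

```text
clock: 47.55
tcp_pos: [583.0, 17.0, 51.9]
ee_rot: [-0.0, 0.718, 0.696, -0.001]
wrist_force: [-0.2, -3.4, -0.9]
width: 24.5
grasp_force: 71.3
```

Emit:
jog_arm(
  translation=[
    [0.04,0,0],
    [0.04,0,0],
    [0,0,0],
  ],
  turn=[
    [0,0,0],
    [0,0,0],
    [0,0,0],
  ],
  grip=[0.8,0.8,0.8],
)

```text
clock: 47.85
tcp_pos: [583.4, 20.8, 52.3]
ee_rot: [0.0, 0.718, 0.696, -0.001]
wrist_force: [0.1, -5.1, -0.1]
width: 24.4
grasp_force: 71.4
```

Emit:
jog_arm(
  translation=[
    [0.05,0,-0.01],
    [0.05,0,0],
    [0,0,0],
  ],
  turn=[
    [0,0,0],
    [0,0,0],
    [0,0,0],
  ],
  grip=[0.8,0.8,0.8],
)

```text
clock: 48.15
tcp_pos: [583.5, 26.1, 52.6]
ee_rot: [0.0, 0.718, 0.696, -0.001]
wrist_force: [1.0, -4.3, -0.4]
width: 24.4
grasp_force: 71.3
```

```bash
cat > gp.py <<'E'
from rod import *
p,r=cur(); st=env.read_state(); print(p.round(2), st['wrist_force'].round(1),st['wrist_torque'].round(2))
w=snapshot('wrist'); g=w['pixels'].mean(2).astype(np.float32)
for x in (-8,0,8):
    ys=list(range(-84,-136,-2)); v=[]
    for y in ys:
        q=proj(w,dw(x,y,72),True); v.append(int(cv2.getRectSubPix(g,(1,1),(float(q[0]),float(q[1])))[0,0]))
    print(x,' '.join(f'{y}:{k}' for y,k in zip(ys,v)))
sn=save('top','tx'); g=sn['pixels'].mean(2).astype(np.float32)
ys=list(range(84,130,3)); print('cheek',' '.join(f'{y}:{int(np.mean([cv2.getRectSubPix(g,(1,1),tuple(map(float,proj(sn,dw(dx,y,66)))))[0,0] for dx in (-2,0,2)]))}' for y in ys))
E
python3 gp.py
```

```text
[583.47  26.12  52.59] [ 1.  -4.3 -0.4] [-1.25 -0.16 -0.04]
-8 -84:65 -86:66 -88:64 -90:65 -92:67 -94:66 -96:105 -98:146 -100:146 -102:145 -104:143 -106:73 -108:138 -110:144 -112:145 -114:145 -116:146 -118:145 -120:145 -122:144 -124:145 -126:145 -128:146 -130:145 -132:145 -134:145
0 -84:184 -86:183 -88:183 -90:183 -92:83 -94:65 -96:100 -98:143 -100:145 -102:143 -104:144 -106:70 -108:127 -110:142 -112:141 -114:142 -116:142 -118:143 -120:142 -122:142 -124:142 -126:142 -128:142 -130:142 -132:143 -134:143
8 -84:67 -86:67 -88:124 -90:126 -92:68 -94:69 -96:106 -98:145 -100:144 -102:145 -104:145 -106:70 -108:117 -110:142 -112:140 -114:142 -116:141 -118:141 -120:140 -122:142 -124:141 -126:141 -128:141 -130:141 -132:141 -134:141
cheek 84:193 87:174 90:138 93:100 96:79 99:80 102:80 105:95 108:116 111:121 114:121 117:123 120:121 123:122 126:122 129:122
```

```bash
cat > rl.py <<'E'
from rod import *
import sys
def edges(s):
    g=s['pixels'].mean(2).astype(np.float32); ys=np.arange(-95,100,.5)
    v=A([np.mean([cv2.getRectSubPix(g,(1,1),tuple(map(float,proj(s,dw(dx,y,94)))))[0,0] for dx in (-4,0,4)]) for y in ys])
    up=[];th=150
    for i in range(1,len(ys)):
        if (v[i-1]<th)!=(v[i]<th): up.append(float(ys[i]))
    loc=[float(ys[i]) for i in range(3,len(ys)-3) if v[i]==v[i-3:i+4].min() and v[i]<v[max(0,i-12):i+13].max()-8]
    return up,loc
for n in sys.argv[1:]: print(n,*edges(load(n)))
E
python3 - <<'E'
from rod import *
save('scene','sx')
E
python3 rl.py t10 t12 t15 t16 tx s10 s12 s15 s16 sx
```

```text
t10 [-72.5, -14.5, -10.0, 17.0, 22.5, 50.0, 55.0, 82.0] [-83.5, -43.0, -11.0, 21.0, 53.0, 88.0]
t12 [-73.0, -14.0, -10.0, 17.5, 22.5, 50.0, 55.0, 82.5] [-83.5, -43.0, -11.0, 21.0, 53.0, 88.0]
t15 [-74.5, -13.0, -10.5, 18.0, 22.5, 50.5, 54.5, 82.0] [-78.0, -43.0, -11.0, 21.0, 53.0, 88.0]
t16 [-74.5, -13.5, -10.5, 18.0, 22.5, 50.5, 54.5, 82.0] [-78.0, -43.0, -11.0, 21.0, 53.0, 88.0]
tx [-59.0, -14.0, -10.0, 17.5, 22.5, 50.5, 55.0, 83.5] [-81.0, -69.5, -43.0, -11.0, 21.0, 53.0, 91.0]
s10 [-72.0, -15.0, -9.5, 17.0, 23.0, 49.5, 56.0, 82.5] [-87.5, -77.0, -44.0, -12.5, 19.5, 52.0, 87.0]
s12 [-72.0, -15.0, -9.5, 17.0, 23.0, 49.5, 55.5, 83.0] [-87.5, -44.0, -12.5, 19.5, 52.0, 87.0]
s15 [-72.0, -15.0, -9.5, 17.0, 23.0, 49.5, 56.0, 83.0] [-87.5, -44.0, -12.5, 19.5, 52.0, 87.0]
s16 [-72.0, -15.0, -9.5, 17.0, 23.0, 49.5, 55.5, 83.0] [-86.5, -77.5, -44.0, -12.5, 19.5, 52.0, 87.0]
sx [-72.0, -15.0, -9.5, 17.5, 23.0, 50.0, 55.5, 83.0] [-86.5, -44.0, -12.5, 19.5, 52.0, 87.0]
```

Emit:
jog_arm(
  translation=[
    [0.05,0,0],
    [0.05,0,0],
    [0,0,0],
  ],
  turn=[
    [0,0,0],
    [0,0,0],
    [0,0,0],
  ],
  grip=[0.8,0.8,0.8],
)

```text
clock: 48.6
tcp_pos: [583.7, 31.4, 52.9]
ee_rot: [-0.0, 0.718, 0.696, -0.0]
wrist_force: [0.6, -4.2, 0.0]
width: 24.6
grasp_force: 71.0
```

Emit:
jog_arm(
  translation=[
    [0.05,0,0],
    [0,0,0],
  ],
  turn=[
    [0,0,0],
    [0,0,0],
  ],
  grip=[0.8,0.8],
)

```text
clock: 48.8
tcp_pos: [583.8, 33.4, 52.9]
ee_rot: [0.0, 0.718, 0.696, -0.001]
wrist_force: [0.4, -6.2, -1.1]
width: 24.1
grasp_force: 71.0
```

Emit:
jog_arm(
  translation=[
    [0.04,0,0],
    [0,0,0],
  ],
  turn=[
    [0,0,0],
    [0,0,0],
  ],
  grip=[0.8,0.8],
)

```text
clock: 49.0
tcp_pos: [583.8, 33.5, 52.9]
ee_rot: [0.001, 0.718, 0.696, -0.002]
wrist_force: [0.7, -13.3, -0.8]
width: 24.2
grasp_force: 71.0
```

```bash
python3 gp.py
```

```text
[583.8   33.5   52.94] [  0.7 -13.3  -0.8] [-2.53  0.03  0.11]
-8 -84:65 -86:65 -88:63 -90:65 -92:65 -94:64 -96:65 -98:144 -100:145 -102:144 -104:140 -106:142 -108:142 -110:143 -112:143 -114:142 -116:142 -118:144 -120:143 -122:144 -124:142 -126:143 -128:144 -130:144 -132:143 -134:143
0 -84:181 -86:182 -88:181 -90:182 -92:83 -94:63 -96:63 -98:140 -100:142 -102:143 -104:143 -106:142 -108:140 -110:140 -112:141 -114:140 -116:141 -118:140 -120:141 -122:141 -124:142 -126:140 -128:141 -130:141 -132:142 -134:139
8 -84:66 -86:70 -88:125 -90:118 -92:67 -94:64 -96:67 -98:143 -100:143 -102:142 -104:143 -106:141 -108:139 -110:139 -112:138 -114:140 -116:140 -118:140 -120:140 -122:139 -124:140 -126:139 -128:140 -130:139 -132:140 -134:140
cheek 84:194 87:174 90:138 93:98 96:83 99:85 102:81 105:67 108:62 111:81 114:104 117:117 120:121 123:122 126:121 129:122
```

Emit:
jog_arm(
  translation=[
    [-0.04,0,0.03],
    [0,0,0],
    [0,0,0],
    [0,0,0],
    [0,0,0],
  ],
  turn=[
    [0,0,0],
    [0,0,0],
    [0,0,0],
    [0,0,0],
    [0,0,0],
  ],
  grip=[0.8,0.8,0.75,0.7,0.65],
  grip_force=20,
)

```text
clock: 49.6
tcp_pos: [584.0, 34.8, 52.0]
ee_rot: [-0.001, 0.719, 0.695, 0.001]
wrist_force: [-0.0, 0.2, -0.0]
width: 29.7
grasp_force: 0.0
```

Emit:
jog_arm(
  translation=[
    [0,0,0],
    [0,0,0],
    [0,0,0],
  ],
  turn=[
    [0,0,0],
    [0,0,0],
    [0,0,0],
  ],
  grip=[0.5,0.4,0.3],
)

```text
clock: 49.9
tcp_pos: [583.8, 34.4, 51.4]
ee_rot: [-0.0, 0.718, 0.696, 0.0]
wrist_force: [-0.3, 0.2, 0.5]
width: 59.7
grasp_force: 0.0
```

```bash
python3 gp.py
```

```text
[583.8   34.42  51.36] [-0.3  0.2  0.5] [-0.04  0.07  0.  ]
-8 -84:66 -86:63 -88:63 -90:65 -92:64 -94:65 -96:63 -98:143 -100:143 -102:144 -104:141 -106:141 -108:143 -110:142 -112:143 -114:143 -116:143 -118:143 -120:144 -122:143 -124:143 -126:142 -128:143 -130:142 -132:142 -134:142
0 -84:179 -86:181 -88:182 -90:181 -92:95 -94:61 -96:63 -98:139 -100:142 -102:141 -104:141 -106:141 -108:140 -110:139 -112:140 -114:140 -116:140 -118:140 -120:140 -122:139 -124:138 -126:141 -128:140 -130:140 -132:140 -134:141
8 -84:64 -86:66 -88:125 -90:120 -92:63 -94:66 -96:66 -98:143 -100:142 -102:142 -104:141 -106:141 -108:139 -110:139 -112:139 -114:138 -116:139 -118:137 -120:139 -122:139 -124:139 -126:139 -128:138 -130:138 -132:139 -134:139
cheek 84:194 87:173 90:137 93:100 96:82 99:85 102:82 105:65 108:64 111:83 114:104 117:117 120:122 123:123 126:124 129:122
```

Emit:
jog_arm(
  translation=[
    [0,0,0],
    [0,0,0],
    [0,0,-0.2],
    [0,0,-0.4],
    [0,0,-0.5],
  ],
  turn=[
    [0,0,0],
    [0,0,0],
    [0,0,0],
    [0,0,0],
    [0,0,0],
  ],
  grip=[0.1,0,0,0,0],
)

```text
clock: 50.5
tcp_pos: [583.2, 33.9, 106.7]
ee_rot: [-0.001, 0.718, 0.696, -0.001]
wrist_force: [-0.5, -0.6, 1.3]
width: 85.4
grasp_force: 0.0
```

Emit:
jog_arm(
  translation=[
    [0,0,-0.5],
    [0,0,-0.5],
    [0,0,-0.4],
    [0,0,0],
    [0,0,0],
  ],
  turn=[
    [0,0,0],
    [0,0,0],
    [0,0,0],
    [0,0,0],
    [0,0,0],
  ],
  grip=[0,0,0,0,0],
)

```text
clock: 51.0
tcp_pos: [584.1, 33.9, 177.0]
ee_rot: [0.0, 0.718, 0.696, 0.0]
wrist_force: [-0.5, -0.4, -0.9]
width: 85.5
grasp_force: 0.0
```

```bash
python3 gp.py
```

```text
[584.12  33.87 177.01] [-0.5 -0.4 -0.9] [ 0.01 -0.02  0.  ]
-8 -84:70 -86:70 -88:68 -90:67 -92:68 -94:102 -96:150 -98:150 -100:150 -102:148 -104:151 -106:151 -108:150 -110:150 -112:149 -114:149 -116:149 -118:149 -120:151 -122:149 -124:149 -126:150 -128:150 -130:149 -132:151 -134:149
0 -84:188 -86:188 -88:188 -90:188 -92:116 -94:101 -96:147 -98:149 -100:149 -102:149 -104:147 -106:147 -108:146 -110:147 -112:147 -114:148 -116:148 -118:148 -120:147 -122:148 -124:148 -126:147 -128:148 -130:148 -132:148 -134:147
8 -84:73 -86:74 -88:77 -90:126 -92:77 -94:104 -96:150 -98:149 -100:150 -102:149 -104:146 -106:146 -108:145 -110:146 -112:145 -114:146 -116:146 -118:146 -120:145 -122:146 -124:145 -126:146 -128:148 -130:146 -132:146 -134:146
cheek 84:194 87:175 90:138 93:99 96:83 99:84 102:80 105:66 108:65 111:81 114:104 117:118 120:123 123:124 126:122 129:122
```

Emit:
jog_arm(
  translation=[
    [-0.5,0,0],
    [-0.8,0,0],
    [-0.8,0,0],
    [-0.8,0,0],
    [-0.5,0,0],
  ],
  turn=[
    [0,0,0],
    [0,0,0],
    [0,0,0],
    [0,0,0],
    [0,0,0],
  ],
  grip=[0,0,0,0,0],
)

```text
clock: 51.6
tcp_pos: [577.3, -138.2, 174.6]
ee_rot: [-0.001, 0.719, 0.695, -0.001]
wrist_force: [-0.3, 0.3, 0.5]
width: 85.4
grasp_force: 0.0
```

Emit:
jog_arm(
  translation=[
    [0,0,0],
    [0,0,0],
    [0,0,0],
    [0,0,0],
    [0,0,0],
  ],
  turn=[
    [0,0,0],
    [0,0,0],
    [0,0,0],
    [0,0,0],
    [0,0,0],
  ],
  grip=[0,0,0,0,0],
)

```text
clock: 52.1
tcp_pos: [578.6, -135.0, 176.4]
ee_rot: [-0.0, 0.718, 0.696, -0.0]
wrist_force: [-1.0, -0.1, -0.1]
width: 85.2
grasp_force: 0.0
```

```bash
cat > gs.py <<'E'
from rod import *
for c in ('top','scene'):
    s=save(c,c[0]+'y'); g=s['pixels'].mean(2).astype(np.float32); z=66 if c[0]=='s' else 70
    f=lambda y,z:int(np.mean([cv2.getRectSubPix(g,(1,1),tuple(map(float,proj(s,dw(dx,y,z)))))[0,0] for dx in (-2,0,2)]))
    print(c,' '.join(f'{y}:{f(y,z)}' for y in range(-84,-190,-3)))
    if c=='top': print(' cheek',' '.join(f'{y}:{f(y,66)}' for y in range(84,130,3)))
E
python3 gs.py; python3 rl.py ty sy
```

```text
top -84:161 -87:158 -90:148 -93:136 -96:126 -99:121 -102:128 -105:132 -108:133 -111:133 -114:134 -117:133 -120:132 -123:131 -126:131 -129:133 -132:133 -135:133 -138:133 -141:132 -144:131 -147:128 -150:125 -153:125 -156:127 -159:126 -162:124 -165:123 -168:124 -171:125 -174:126 -177:125 -180:123 -183:124 -186:123 -189:124
 cheek 84:195 87:176 90:137 93:99 96:84 99:85 102:81 105:65 108:62 111:82 114:106 117:118 120:123 123:123 126:122 129:124
scene -84:139 -87:122 -90:72 -93:60 -96:116 -99:133 -102:134 -105:134 -108:134 -111:134 -114:133 -117:134 -120:133 -123:135 -126:134 -129:132 -132:134 -135:134 -138:133 -141:134 -144:131 -147:82 -150:40 -153:40 -156:68 -159:115 -162:125 -165:122 -168:122 -171:122 -174:125 -177:126 -180:124 -183:126 -186:126 -189:124
ty [-74.5, -14.0, -10.0, 18.0, 22.5, 50.5, 54.5, 83.5] [-78.0, -43.0, -11.0, 21.0, 53.0, 91.0]
sy [-72.0, -15.0, -9.5, 17.5, 23.0, 50.0, 55.5, 83.0] [-86.5, -44.0, -12.5, 19.5, 52.0, 87.0]
```

```bash
python3 -c "
from h import *
print(workorder.job_done())"
```

```text
the job is handed in; nothing more can be done
None
```

The job is handed in: the bracket is upright, all five white rolls stand in line on the cradle, and the spindle is through bracket, rolls and cheek with its grip against the bracket. After the first release the spindle was found about 23 mm back out, cause not seen (perhaps the announced knock), so I pushed it home again; it was still home about 2 s after the second release.

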